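# Clamp a freshly glued shelf batten to the set force

## Robot

A 6-joint arm with a two-finger parallel gripper is mounted at the origin on the work surface. World frame = base frame: x ahead of the robot, y to its left, z up, the work surface at z = 0. Lengths are in m, angles in rad, forces in N, time in s.
With the tool pointing down it reaches from about 0.325 to 0.75 m from the base axis. Payload 7.6 kg.
Tool frame: the origin (TCP) lies between the finger pads; the fingertips stand 25 mm ahead of it and the grasp point (between the pads) lies 6 mm ahead of it; y points along the fingers, z is the direction in which the jaws open and shut, and the axes are right-handed (so a half turn about y gives the same grasp; the last joint's range is limited). The gripper opens to 85 mm and grips with 20 to 120 N. Pads are 22 mm wide; open, the fingers measure 114 mm over their backs; the gripper's body (76 mm by 85 mm) begins 54 mm behind the grasp point. The pads swing forward as they close: fully open they stand 13 mm farther back than shut.
Start: joints at [1.24, 0.052, 1.401, -0, 1.689, -0.07], TCP at [0.135, 0.507, 0.256] pointing down, gripper open.
Joint ranges: [-2.9, 2.9], [-0.91, 2.17], [0.12, 2.37], [-1.06, 4.2], [0.26, 2.73], [-2.93, 2.93]. Speed limits (rad/s): [2.57, 2.57, 3.01, 3.14, 3.14, 3.14].

## Interface

Orientations are given as a rotation vector (axis times angle).
In Python, from bench import robot, eyes, ticket gives the robot as it stands.
- The arm moves only by the tool arm_command, never from a script. Its argument "motion" is a list of rows, each a list of 2 entries, a list of its own where there are three numbers: the shift along the tool's x, y, z in cm, then the turn, a rotation vector about the tool's x, y, z in rad. In form: [[[tx, ty, tz], [ax, ay, az]], ...]. A call has 1 to 20 rows; each row is the pose to reach, as a shift and turn from the pose commanded when the call began, along the tool's axes at that moment; what a row does not reach only later rows make up. A row lasts 1/12 s, in which the tool goes at most 41.7 mm and 7.16 degrees, less where a joint would pass 70% of its speed; a pose out of reach is approached as far as the arm can. A call with a gripper value outside its range is refused whole. "claw" is the closure, from 0 (fully open) to 1 (shut), set as the call begins (left out, the last holds). The fingers move at their own pace and stop on an object; "newtons" is the grip in N (left out, the last holds). Time passes only in rows, so rows that repeat a pose let the fingers close. It gives the time, the measured TCP pose, the force and the opening at its end, in the units of the state.
- robot.sense(): the state, without advancing time (a new reading comes with each control period).
- eyes.get_image(name): name is "scene" or "side" or "wrist"; returns (picture, depth): 420x560x3 uint8, red, green, blue; 420x560 float32, m along the optical axis (not along the pixel's ray), 0 where there is no reading.
- eyes.calibration(name): a dict with "fx", "fy", "cx", "cy" (pixels), "pose" (4x4, takes a point from camera to world coordinates). Camera axes: x right, y down, z forward; pixel columns grow to the right and rows downward; lengths in m; the calibration is good to about 2 mm. A picture is of the moment at which its call begins: read the wrist's pose just before it. calibration takes no time and is no camera call; for the wrist camera it gives the pose at the moment of the call.
- ticket.job_done(): hands the job in, once; it reports no verdict.
Trained networks look in the newest picture that a camera, given by its name, has taken for a name from the list of things; names that differ only in an ending like _2 or _b are one class to them, and where a whole thing is asked for, a point or a joint stands for the part that bears it (a point fixed in the world has none). Each returns a list of dicts, best first, with "p" (0 to 1); they miss things now and then, are a little off and sometimes report something else, mostly with a low value. They report only what shows in the picture. A call takes as long as a camera call.
- eyes.search_frame(camera, name): "position" ([x, y, z] in m, in world coordinates, good to about 4 mm: the middle of the surface that is visible of it).
- eyes.tip_of(camera, name): "position" ([x, y, z] in m, in world coordinates, good to about 4 mm: a listed point, or the origin of a listed thing).
The state is a dict: "clock": time; "joint_pos": joint angles; "joint_vel": joint speeds; "effort": joint torques, N m; "position": TCP position; "eef_rot": TCP orientation; "contact_force": force on the tool from outside, world axes, zero at the start; "moment": the same for the moment, N m; "finger_gap": finger opening in m.
Only numpy, scipy, OpenCV 4.12 (cv2) and the standard library are available. Lean on these libraries where they do the work, as an engineer would, in place of code of your own. Each camera call takes 0.05 s, during which the arm holds its last target.

## Task

Lay the glued batten lengthwise in the channel of the bench screw clamp and slide it gently under the foot until its end is fully home against the stop plate. Then wind the crank clockwise until the spring-loaded force tab has popped fully out of the side of the block above the foot, and stop there: tightening on beyond that squeezes the glue out of the joint. Let go and leave everything else on the bench undisturbed.

Things in the scene. Friction and masses are not known exactly. Their poses are not given: they have to be found in the camera images.
- clamp: Dark steel bench screw clamp, bolted down. Origin: on its upright screw axis, at bench level; x points along its channel from the open mouth (robot side) to the column, z up. Base plate 90 mm wide, 12 mm high, x = -78 to 102 mm. On it a level channel between steel ledges (tops 22 mm above the bench): 46 mm wide from the stop plate (x = 45 mm) to x = -32 mm, then flaring to 60 mm at the mouth, x = -72 mm.
- stop (a point): Middle of the channel floor's end, 12 mm above the bench, at the face of the stop plate, 45 mm behind the screw axis.
- stop_plate: Steel stop plate, 46 mm wide and 40 mm high, on the front of the column at the end of the channel; the origin is the clamp's origin, not on the plate. The column behind it is 40 mm wide and 132 mm high.
- head_top (a point): Top of the clamp's head on the screw axis, 132 mm above the bench, below the crank. The head is 32 mm wide and reaches from 28 mm before the axis back to the column; its underside is 98 mm above the bench.
- foot_face (a point): Underside of the clamp's round steel foot (34 mm diameter) on the screw axis, at the start 50 to 58 mm above the bench, that is 10 to 18 mm above a batten lying in the channel. The foot is sprung on the screw, so after it meets the batten the force builds up gradually as the crank is wound on.
- foot: The same foot, as a body; its origin is not on it: the underside lies 58 mm above this origin.
- crank_hub (a point): Crank hub on the screw axis, level with the top of the crank arm, 146 mm above the bench (a nut on it reaches 150 mm). Clockwise seen from above lowers the foot 20 mm per turn (quick thread). The thread has friction and stays where it is left. At the start the arm points to the mouth or up to 2.5 rad clockwise of that; 0.9 to 1.4 turns are needed in all.
- grip_mid (a point): Middle of the crank's upright black hand grip, a cylinder 18 mm in diameter, 50 mm tall, its middle 172 mm above the bench. It spins freely on its pin, so it can be held while carried round the screw axis on a level circle of 50 mm radius; its height never changes. Keeping it moving takes roughly 5 N when the screw is free, roughly 8 N when the tab pops out.
- tab (a joint): Force tab: bright metal slug of 12 x 11 mm section in the left (clamp's +y) side of the dark block (30 x 44 x 20 mm) above the foot, going down with it. Value: how far it is out, 0 to 0.016 m (fully out, at its stop). It stays in until the set force is near, then pops out within about a fourteenth of a turn of the crank and stays out. A twentieth of a turn past fully out is harmless; a sixth of a turn past it overtightens.
- tab_tip (a point): Centre of the outer end face of the force tab: 23 mm to the clamp's +y side of the screw axis when in (1 mm proud), 39 mm when fully out.
- batten_mid (a point): Centre of the batten (half-way up): pale wooden bar 260 x 40 x 28 mm (x along its length, z up), two laths glued flat on each other, 0.14 to 0.22 kg, lying flat on the bench to one side of the clamp. Both ends are alike. Fully home, its centre is 85 mm before the screw axis.
- carton: Bystander: cardboard carton 160 x 110 x 75 mm; origin at the centre of its underside.
- glue: Bystander: white glue bottle, 54 mm diameter, 130 mm tall; origin at the centre of its underside.
- tin: Bystander: food tin, 72 mm diameter, 110 mm tall; origin at the centre of its underside.
- jar: Bystander: glass jar, 80 mm diameter, 100 mm tall; origin at the centre of its underside.
- tape: Bystander: cardboard tape core lying flat, 100 mm outer diameter, 48 mm high; origin at the centre of its underside.
- driver: Bystander: screwdriver lying flat; origin at the underside of its middle.
- offcut: Bystander: short lath offcut 120 x 40 x 14 mm; origin at the centre of its underside.
- batten: The same batten; origin at the centre of its underside, 14 mm below its centre.

How it is judged:
On the way, in this order (a step that is already met when the one before it is completed fails the run):
1. the batten lies flat in the channel, its end home against the stop plate (x of batten_mid in the frame of clamp above -0.09 m and y of batten_mid in the frame of clamp between -0.008 and 0.008 m and z of batten_mid in the frame of clamp below 0.03 m and angle between the x axis of batten_mid and the x axis of clamp, either way round below 0.07 rad and angle between batten_mid's own z axis and vertical below 0.05 rad), for 0.2 s.
2. the foot presses the batten and the force tab is out (all of step 1 and value of joint tab above 0.012 m and contact force between foot and batten above 25 N), for 0.2 s.
At the end, for the whole second after the job is handed in: the batten lies flat and straight in the channel with its end within 5 mm of the stop plate, at rest, the foot presses on it and the tab stands at least 12 mm out (of 16) (all of step 2 and linear speed of batten below 0.02 m/s); the robot touches nothing.
It fails at once if the foot overtightened on the batten (over 50 N) (contact force between foot and batten above 50 N).
It fails at once if the batten rammed against the stop plate (over 40 N) (contact force between batten and stop_plate above 40 N).
It fails at once if a bystander pushed more than 30 mm away (distance of any of carton, glue, tin, jar, tape, driver, offcut from where it was at the start of the episode above 0.03 m).
It also fails if it takes over 72 s, if anything falls off the work surface, if the arm or the gripper's body presses on something with over 40 N, if the wrist force passes 120 N, or if a joint passes its speed limit or range.

## Working session

There is one attempt and no reset: what is moved stays moved. The work goes in short steps, Python scripts to look and compute and a tool call to move; the robot and the scene stay as the last step left them, time stands still between calls to the robot, and variables do not carry over. Pictures are saved under pics/ and viewed, and the job is handed in when it is done.

Besides the shell and the picture viewer there is one more tool, called after "Request:" by a JSON object that holds its "api" and its "payload", one argument or row to a line. arm_command: Moves the arm, as the interface text tells. Its arguments: {"type":"object","properties":{"motion":{"type":"array","items":{"type":"array"}},"claw":{"type":"number"},"newtons":{"type":"number"}},"required":["motion"]}

```bash
ls; mkdir -p pics
cat > h.py <<'E'
import numpy as np, cv2
from bench import robot, eyes, ticket
from scipy.spatial.transform import Rotation as R
def shot(cam,name):
    p,d=eyes.get_image(cam); cv2.imwrite(f'pics/{name}.png',cv2.cvtColor(p,cv2.COLOR_RGB2BGR)); return p,d
def st():
    s=robot.sense(); print('t',round(s['clock'],2),'pos',np.round(s['position'],4),'rot',np.round(s['eef_rot'],3),'F',np.round(s['contact_force'],1),'gap',round(s['finger_gap'],4),'j',np.round(s['joint_pos'],3)); return s
E
python3 - <<'E'
from h import *
s=st(); print(R.from_rotvec(s['eef_rot']).as_matrix().round(3))
for c in ['scene','side']:
    shot(c,c+'0')
    for n in ['clamp','stop','head_top','foot_face','crank_hub','grip_mid','tab_tip','batten_mid','batten']:
        print(c,n,[(np.round(r['position'],3).tolist(),round(r['p'],2)) for r in eyes.tip_of(c,n)[:2]])
st()
E
```

```text
pics
t 0.0 pos [0.1352 0.507  0.2555] rot [-1.563  0.205 -0.205] F [ 0.2  0.5 -0.4] gap 0.0852 j [ 1.24   0.053  1.402 -0.     1.689 -0.07 ]
[[ 0.966 -0.     0.258]
 [-0.258 -0.002  0.966]
 [-0.    -1.    -0.002]]
scene clamp [([0.639, -0.024, -0.001], 0.97)]
scene stop [([0.684, -0.038, 0.01], 0.58)]
scene head_top [([0.638, -0.031, 0.132], 0.73)]
scene foot_face [([0.636, -0.028, 0.054], 0.55)]
scene crank_hub [([0.641, -0.028, 0.144], 0.63)]
scene grip_mid [([0.589, -0.007, 0.174], 0.66)]
scene tab_tip []
scene batten_mid [([0.453, 0.26, 0.016], 0.92), ([0.567, 0.384, -0.001], 0.41)]
scene batten [([0.454, 0.257, -0.001], 0.91)]
side clamp [([0.638, -0.025, 0.001], 0.92), ([0.64, -0.029, 0.143], 0.25)]
side stop [([0.681, -0.04, 0.013], 0.58)]
side head_top [([0.636, -0.03, 0.135], 0.69)]
side foot_face [([0.634, -0.033, 0.055], 0.39), ([0.417, -0.425, -0.004], 0.31)]
side crank_hub [([0.642, -0.029, 0.144], 0.76), ([0.678, -0.235, 0.001], 0.47)]
side grip_mid [([0.595, -0.008, 0.174], 0.69), ([0.637, -0.033, 0.058], 0.42)]
side tab_tip []
side batten_mid [([0.447, 0.258, 0.014], 0.57)]
side batten [([0.447, 0.261, -0.005], 0.63)]
t 1.0 pos [0.1354 0.5073 0.2563] rot [-1.561  0.205 -0.205] F [-0.  -0.5 -0.5] gap 0.0854 j [ 1.24   0.052  1.401 -0.     1.689 -0.07 ]
```

View pics/scene0.png

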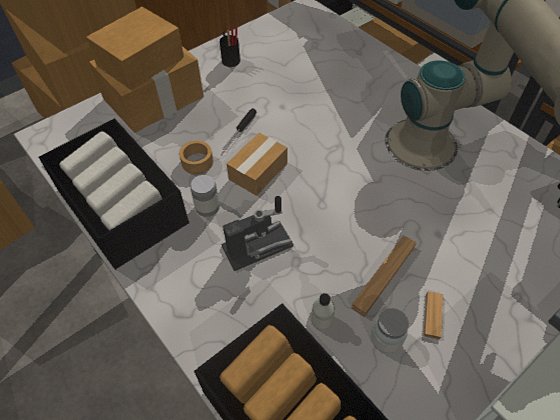

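View pics/side0.png

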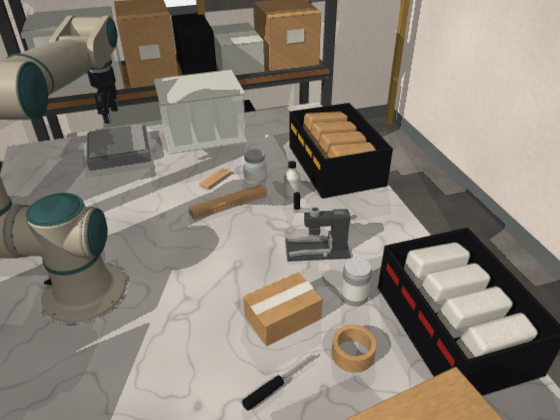

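The scene view shows the clamp at about (258,240), with the crank grip at (278,205), and the batten from (357,307) to (412,240). The jar (390,328), bottle (323,307) and offcut (433,313) are near it. In the side view the batten is at (228,202) and the clamp at (318,240). Next I'll use depth to get the yaws.

```bash
cat >> h.py <<'E'
def cloud(cam,d):
    c=eyes.calibration(cam); v,u=np.mgrid[0:d.shape[0],0:d.shape[1]]
    P=np.stack([(u-c['cx'])/c['fx']*d,(v-c['cy'])/c['fy']*d,d],-1)
    T=np.array(c['pose']); W=P@T[:3,:3].T+T[:3,3]; W[d<=0]=np.nan; return W
E
python3 - <<'E'
from h import *
for cam in ['scene','side']:
    p,d=eyes.get_image(cam); W=cloud(cam,d); np.save(f'W_{cam}.npy',W); np.save(f'P_{cam}.npy',p)
    X=W.reshape(-1,3); X=X[~np.isnan(X[:,0])]
    def rect(m,l):
        pts=X[m][:,:2].astype(np.float32)
        pts_=pts*1000
        (c,sz,a)=cv2.minAreaRect(pts_); 
        med=pts.mean(0); q=pts-med; w,v=np.linalg.eigh(q.T@q); ax=v[:,1]
        print(cam,l,len(pts),'rect',np.round(c,1),np.round(sz,1),round(a,1),'mean',med.round(4),'pca yaw',np.degrees(np.arctan2(ax[1],ax[0])).round(1),'z',np.median(X[m][:,2]).round(4))
    b=(np.hypot(X[:,0]-.45,X[:,1]-.259)<.15)&(X[:,2]>.022)&(X[:,2]<.034)
    # restrict near-by line
    rect(b,'batten raw')
    c=(np.hypot(X[:,0]-.638,X[:,1]+.027)<.13)
    rect(c&(X[:,2]>.128)&(X[:,2]<.136),'headtop')
    rect(c&(X[:,2]>.016)&(X[:,2]<.026),'ledges')
    rect(c&(X[:,2]>.008)&(X[:,2]<.017),'base')
    rect(c&(X[:,2]>.139)&(X[:,2]<.2),'crank')
    rect(c&(X[:,2]>.155)&(X[:,2]<.2),'grip')
    for n in ['carton','glue','tin','jar','tape','driver','offcut']:
        print(n,[(np.round(r['position'],3).tolist(),round(r['p'],2)) for r in eyes.tip_of(cam,n)[:2]])
# up-scaled crop
im=cv2.imread('pics/scene0.png'); cv2.imwrite('pics/crop_s.png',cv2.resize(im[180:290,200:310],None,fx=5,fy=5,interpolation=cv2.INTER_CUBIC))
im=cv2.imread('pics/side0.png'); cv2.imwrite('pics/crop_d.png',cv2.resize(im[180:280,270:370],None,fx=5,fy=5,interpolation=cv2.INTER_CUBIC))
E
```

```text
scene batten raw 1343 rect [451.3 261.3] [263.6  40.6] 12.5 mean [0.4581 0.2632] pca yaw -167.5 z 0.0271
scene headtop 412 rect [673.2 -33. ] [ 41.9 124.3] 73.1 mean [ 0.6865 -0.0363] pca yaw 161.9 z 0.1314
scene ledges 316 rect [651.6 -25.1] [ 83.1 170.2] 77.2 mean [ 0.6404 -0.017 ] pca yaw 173.3 z 0.0203
scene base 979 rect [636.5 -25.2] [102.6 213.2] 72.4 mean [ 0.6471 -0.0178] pca yaw 171.1 z 0.012
scene crank 278 rect [617.7 -19.1] [30.  71.4] 70.4 mean [ 0.6148 -0.0127] pca yaw 151.7 z 0.1489
scene grip 99 rect [594.5  -5. ] [18.7 16.3] 78.5 mean [ 0.5962 -0.0024] pca yaw 142.7 z 0.1838
carton [([0.477, -0.247, -0.002], 0.59), ([0.453, 0.258, 0.017], 0.3)]
glue [([0.664, 0.245, 0.004], 0.85), ([0.635, -0.029, 0.054], 0.64)]
tin []
jar [([0.57, 0.384, 0.002], 0.81)]
tape [([0.602, -0.4, -0.001], 0.9)]
driver [([0.421, -0.421, 0.004], 0.6)]
offcut [([0.434, 0.414, -0.001], 0.63), ([0.603, -0.4, -0.001], 0.6)]
side batten raw 735 rect [447.1 295.9] [273.2 123.7] 12.7 mean [0.452  0.2612] pca yaw -162.4 z 0.0282
side headtop 319 rect [669.3 -40.7] [ 45.4 122.8] 79.3 mean [ 0.6785 -0.0435] pca yaw 169.2 z 0.132
side ledges 360 rect [647.7 -34.3] [ 91.3 173.7] 76.2 mean [ 0.6368 -0.0354] pca yaw 157.4 z 0.0207
side base 805 rect [657.    0.8] [165.5 179.5] 76.4 mean [ 0.6352 -0.041 ] pca yaw 155.0 z 0.0127
side crank 253 rect [615.6 -23.4] [33.7 71.3] 73.7 mean [ 0.609  -0.0202] pca yaw 155.3 z 0.1497
side grip 98 rect [591.3  -9.5] [15.7 19.2] 8.0 mean [ 0.5909 -0.0122] pca yaw 143.7 z 0.1787
carton [([0.481, -0.245, 0.005], 0.78)]
glue [([0.66, 0.242, 0.0], 0.74)]
tin [([0.676, -0.235, 0.0], 0.74)]
jar [([0.571, 0.38, -0.004], 0.91)]
tape [([0.603, -0.397, 0.0], 0.68), ([0.68, -0.043, 0.015], 0.68)]
driver [([0.417, -0.424, 0.001], 0.68)]
offcut [([0.432, 0.415, -0.002], 0.68)]
```

View pics/crop_s.png

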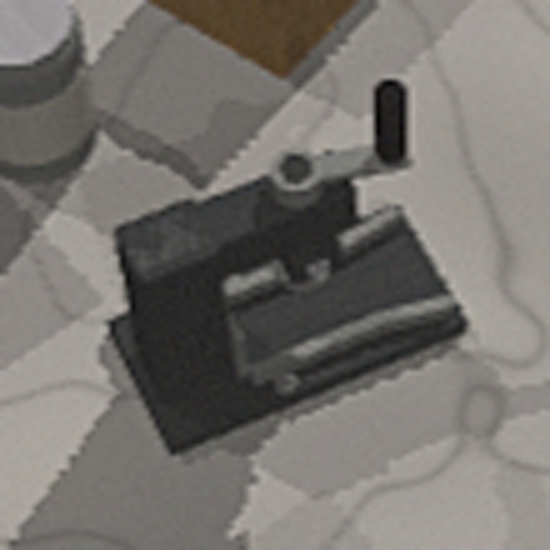

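View pics/crop_d.png

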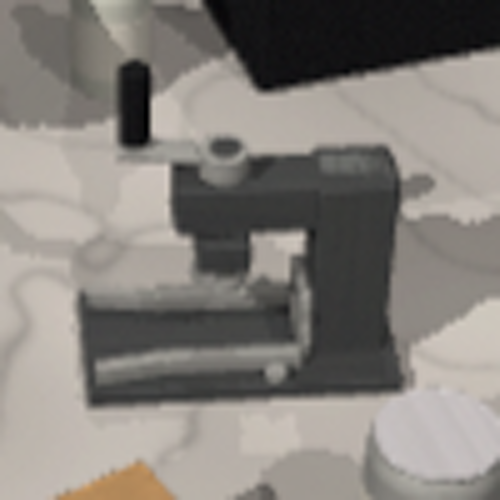

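Run:
```python
from h import *
p,d=shot('wrist','w0'); st(); c=eyes.calibration('wrist'); print(c['fx'],c['fy'],c['cx'],c['cy'],np.round(c['pose'],3))
```

```text
t 1.85 pos [0.1354 0.5073 0.2563] rot [-1.561  0.205 -0.205] F [-0.3 -0.1  0.7] gap 0.0853 j [ 1.24   0.052  1.401 -0.     1.689 -0.07 ]
310.13480291877045 310.13480291877045 277.256304987005 212.58363078318388 [[ 0.259  0.915  0.309  0.055]
 [ 0.966 -0.246 -0.081  0.529]
 [ 0.002  0.319 -0.948  0.374]
 [ 0.     0.     0.     1.   ]]
```

View pics/w0.png

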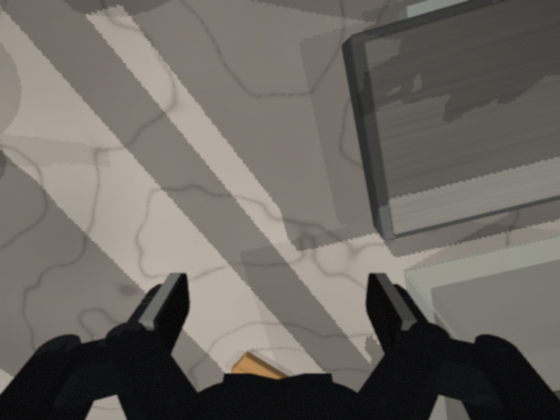

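```bash
cat > fit.py <<'E'
from h import *
from scipy.optimize import least_squares
B=np.array([[-78,102,-45,45,0,12],[-28,60,-16,16,98,132],[45,95,-20,20,0,132],[45,52,-23,23,12,52],[-72,45,23,33,12,22],[-72,45,-33,-23,12,22]])/1000
def sdf(p):
    c=(B[:,::2]+B[:,1::2])/2; h=(B[:,1::2]-B[:,::2])/2
    q=np.abs(p[:,None]-c)-h
    s=np.linalg.norm(np.maximum(q,0),axis=2)+np.minimum(q.max(2),0)
    return s.min(1)
def fit(X,x0):
    def f(v):
        c,s=np.cos(v[2]),np.sin(v[2]); d=X-[v[0],v[1],0]
        return sdf(np.c_[d[:,0]*c+d[:,1]*s,-d[:,0]*s+d[:,1]*c,d[:,2]])
    return least_squares(f,x0,loss='cauchy',f_scale=.002)
if __name__=='__main__':
    A=[]
    for cam in ['scene','side']:
        X=np.load(f'W_{cam}.npy').reshape(-1,3); X=X[~np.isnan(X[:,0])]
        X=X[(np.hypot(X[:,0]-.638,X[:,1]+.027)<.13)&(X[:,2]>.005)&(X[:,2]<.137)]
        A.append(X); r=fit(X,[.638,-.027,-.25]); print(cam,len(X),r.x.round(4),np.degrees(r.x[2]).round(1),np.median(abs(r.fun)).round(4))
    X=np.vstack(A); r=fit(X,[.638,-.027,-.25]); print('both',r.x.round(4),np.degrees(r.x[2]).round(1))
E
python3 fit.py
python3 - <<'E'
from h import *
P={c:np.load(f'P_{c}.npy').astype(int) for c in('scene','side')}
for cam in P:
    W=np.load(f'W_{cam}.npy'); X=W.reshape(-1,3)
    q=X-[.451,.260,0]; a=np.radians(12.5); u=q[:,0]*np.cos(a)+q[:,1]*np.sin(a); v=-q[:,0]*np.sin(a)+q[:,1]*np.cos(a)
    m=(abs(u)<.16)&(abs(v)<.04)&(X[:,2]>.024)&(X[:,2]<.034)
    print(cam,cv2.minAreaRect((X[m][:,:2]*1000).astype(np.float32)),m.sum())
E
```

```text
scene 2553 [ 0.6386 -0.0281 -0.2426] -13.9 0.0013
side 2398 [ 0.6381 -0.029  -0.231 ] -13.2 0.0015
both [ 0.6384 -0.0286 -0.2369] -13.6
scene ((451.2779235839844, 261.4166259765625), (263.5768737792969, 40.33009338378906), 12.485662460327148) 1238
side ((450.1669616699219, 258.8975830078125), (262.92401123046875, 49.403656005859375), 12.869681358337402) 653
```

```bash
cat >> h.py <<'E'
CL=np.array([.6384,-.0286]); CY=np.radians(-13.6)
def cw(x,y=0):
    c,s=np.cos(CY),np.sin(CY); return CL+[x*c-y*s,x*s+y*c]
def to(pos,jawyaw_deg):
    s=robot.sense(); M=R.from_rotvec(s['eef_rot']); a=np.radians(jawyaw_deg)
    z=np.array([np.cos(a),np.sin(a),0]); y=np.array([0,0,-1.]); x=np.cross(y,z)
    T=R.from_matrix(np.c_[x,y,z])
    print('shift cm',np.round(M.inv().apply(np.array(pos)-s['position'])*100,2),'turn',np.round((M.inv()*T).as_rotvec(),3))
E
python3 - <<'E'
from h import *
to([.397,.248,.12],102.6); to([.397,.248,.032],102.6)
E
```

```text
shift cm [ 31.96  13.63 -18.3 ] turn [-0.    -0.481  0.   ]
shift cm [ 31.96  22.43 -18.31] turn [-0.    -0.481  0.   ]
```

Request:
{"api": "arm_command", "payload": {
  "motion": [
    [[31.9, 13.6, -18.3], [0, -0.481, 0]],
    [[31.9, 13.6, -18.3], [0, -0.481, 0]],
    [[31.9, 13.6, -18.3], [0, -0.481, 0]],
    [[31.9, 13.6, -18.3], [0, -0.481, 0]],
    [[31.9, 13.6, -18.3], [0, -0.481, 0]],
    [[31.9, 13.6, -18.3], [0, -0.481, 0]],
    [[31.9, 13.6, -18.3], [0, -0.481, 0]],
    [[31.9, 13.6, -18.3], [0, -0.481, 0]],
    [[31.9, 13.6, -18.3], [0, -0.481, 0]],
    [[31.9, 13.6, -18.3], [0, -0.481, 0]],
    [[31.9, 13.6, -18.3], [0, -0.481, 0]],
    [[31.9, 13.6, -18.3], [0, -0.481, 0]],
    [[31.9, 13.6, -18.3], [0, -0.481, 0]]
  ],
  "claw": 0
}}

```text
clock: 2.93
position: [0.3963, 0.2485, 0.1206]
eef_rot: [-1.563, -0.173, 0.172]
contact_force: [-0.1, -0.1, 0.3]
finger_gap: 0.0852
```

Run:
```python
from h import *
st();p,d=shot('wrist','w1'); W=cloud('wrist',d); X=W.reshape(-1,3)
q=X-[.451,.260,0]; a=np.radians(12.5); u=q[:,0]*np.cos(a)+q[:,1]*np.sin(a); v=-q[:,0]*np.sin(a)+q[:,1]*np.cos(a)
m=(abs(u)<.16)&(abs(v)<.04)&(X[:,2]>.024)&(X[:,2]<.034)
print(cv2.minAreaRect((X[m][:,:2]*1000).astype(np.float32)),m.sum())
to([.397,.248,.032],102.6)
```

```text
t 2.93 pos [0.3963 0.2485 0.1206] rot [-1.563 -0.173  0.172] F [-0.1 -0.1  0.3] gap 0.0852 j [ 0.481 -0.02   1.749  0.     1.412 -1.31 ]
((427.5165100097656, 257.4087829589844), (217.15232849121094, 40.105560302734375), 12.662873268127441) 13780
shift cm [ 0.06  8.89 -0.12] turn [-0.001  0.001  0.001]
```

View pics/w1.png

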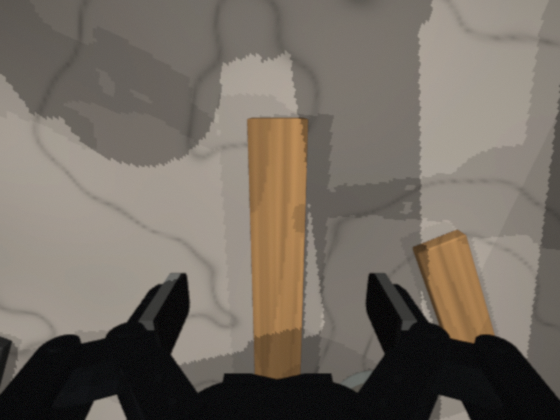

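The wrist view shows the batten between the fingers (x 248–306, near end at row 118), about 2 mm to the +y side, and the offcut is clear on the right. I'm descending and closing now.

Request:
{"api": "arm_command", "payload": {
  "motion": [
    [[0, 3, 0.1], [0, 0, 0]],
    [[0, 6, 0.1], [0, 0, 0]],
    [[0, 8, 0.1], [0, 0, 0]],
    [[0, 8.8, 0.1], [0, 0, 0]],
    [[0, 8.8, 0.1], [0, 0, 0]],
    [[0, 8.8, 0.1], [0, 0, 0]]
  ]
}}

```text
clock: 3.48
position: [0.3963, 0.2501, 0.0334]
eef_rot: [-1.563, -0.175, 0.173]
contact_force: [0.7, -0.7, 0.6]
finger_gap: 0.0856
```

Request:
{"api": "arm_command", "payload": {
  "motion": [
    [[0, 0, 0], [0, 0, 0]],
    [[0, 0, 0], [0, 0, 0]],
    [[0, 0, 0], [0, 0, 0]],
    [[0, 0, 0], [0, 0, 0]],
    [[0, 0, 0], [0, 0, 0]],
    [[0, 0, 0], [0, 0, 0]],
    [[0, 0, 0], [0, 0, 0]],
    [[0, 0, 0], [0, 0, 0]],
    [[0, 0, 0], [0, 0, 0]],
    [[0, 0, 0], [0, 0, 0]]
  ],
  "claw": 1,
  "newtons": 70
}}

```text
clock: 4.32
position: [0.3969, 0.2496, 0.0335]
eef_rot: [-1.563, -0.174, 0.171]
contact_force: [-0.6, -0.2, 5.6]
finger_gap: 0.0389
```

Request:
{"api": "arm_command", "payload": {
  "motion": [
    [[0, -1, 0], [0, 0, 0]],
    [[0, -3, 0], [0, 0, 0]],
    [[0, -5, 0], [0, 0, 0]],
    [[0, -6, 0], [0, 0, 0]],
    [[0, -6, 0], [0, 0, 0]],
    [[0, -6, 0], [0, 0, 0]]
  ]
}}

```text
clock: 4.82
position: [0.3962, 0.2492, 0.0923]
eef_rot: [-1.564, -0.173, 0.172]
contact_force: [-1.1, 0.1, -1.9]
finger_gap: 0.0385
```

Run:
```python
from h import *
st();p,d=shot('wrist','w2'); p,d=shot('side','s2'); W=cloud('side',d)
cv2.imwrite('pics/s2c.png',cv2.resize(cv2.imread('pics/s2.png')[120:300,150:380],None,fx=3,fy=3))
to([*cw(-.240),.095],90-13.6)
```

```text
t 4.82 pos [0.3962 0.2492 0.0923] rot [-1.564 -0.173  0.172] F [-1.1  0.1 -1.9] gap 0.0385 j [ 0.482  0.015  1.775  0.     1.351 -1.308]
shift cm [ -3.88  -0.38 -21.77] turn [ 0.001  0.458 -0.002]
```

View pics/s2c.png

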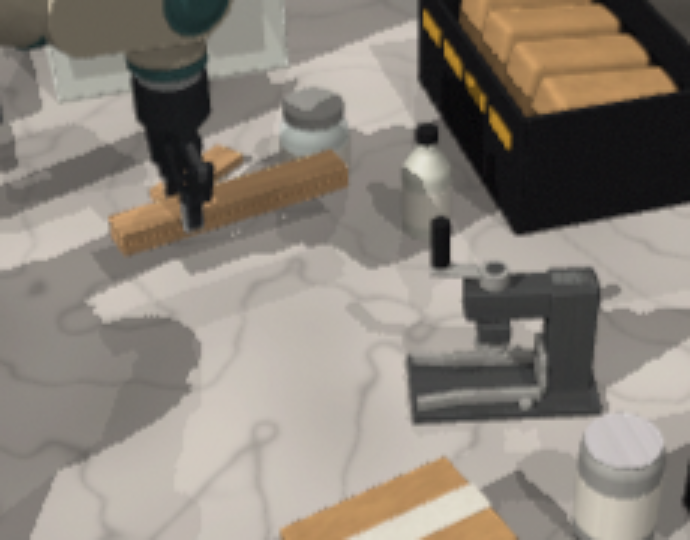

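View pics/w2.png

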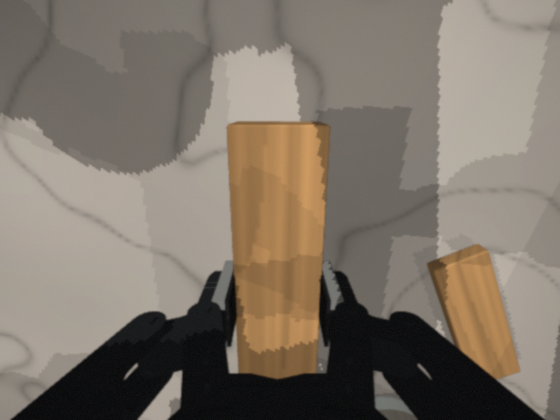

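The batten is held level in both views. I'll carry it over to line up with the channel, keeping it above the ledges.

Request:
{"api": "arm_command", "payload": {
  "motion": [
    [[-0.6, -0.4, -3], [0, 0.06, 0]],
    [[-1.2, -0.4, -6], [0, 0.13, 0]],
    [[-1.8, -0.4, -9], [0, 0.2, 0]],
    [[-2.4, -0.4, -12], [0, 0.27, 0]],
    [[-3, -0.4, -15], [0, 0.34, 0]],
    [[-3.4, -0.4, -18], [0, 0.4, 0]],
    [[-3.8, -0.4, -20.5], [0, 0.44, 0]],
    [[-3.9, -0.4, -21.8], [0, 0.458, 0]],
    [[-3.9, -0.4, -21.8], [0, 0.458, 0]],
    [[-3.9, -0.4, -21.8], [0, 0.458, 0]],
    [[-3.9, -0.4, -21.8], [0, 0.458, 0]],
    [[-3.9, -0.4, -21.8], [0, 0.458, 0]]
  ]
}}

```text
clock: 5.92
position: [0.4054, 0.0287, 0.0958]
eef_rot: [-1.563, 0.186, -0.185]
contact_force: [-0.1, -0.8, -2.5]
finger_gap: 0.0384
```

```bash
cat > chk.py <<'E'
from h import *
import sys
n=sys.argv[1]
st();pw,dw=shot('wrist','w'+n); p,d=shot('side','s'+n); ps,ds=shot('scene','c'+n)
cv2.imwrite('pics/s%sc.png'%n,cv2.resize(cv2.imread('pics/s%s.png'%n)[150:290,200:390],None,fx=4,fy=4))
cv2.imwrite('pics/c%sc.png'%n,cv2.resize(cv2.imread('pics/c%s.png'%n)[160:300,200:390],None,fx=4,fy=4))
# batten by colour/height in each view, in clamp frame
for cam,pp,dd in(('wrist',pw,dw),('side',p,d),('scene',ps,ds)):
    X=cloud(cam,dd).reshape(-1,3); C=pp.reshape(-1,3).astype(int)
    m=(C[:,0]-C[:,2]>45)&(X[:,2]>.02)&(X[:,2]<.14)
    q=X[m][:,:2]-CL; c,s=np.cos(CY),np.sin(CY); u=q[:,0]*c+q[:,1]*s; v=-q[:,0]*s+q[:,1]*c; z=X[m][:,2]
    k=(u>-.36)&(u<.06)&(abs(v)<.05); u,v,z=u[k],v[k],z[k]
    if len(u)<50: print(cam,'few');continue
    zt=np.percentile(z,90); t=z>zt-.006
    r=cv2.minAreaRect((np.c_[u,v][t]*1000).astype(np.float32))
    A=np.c_[u[t],np.ones(t.sum())]; 
    print(cam,'u',np.percentile(u,[.5,99.5]).round(4),'rect',np.round(r[0],1),np.round(r[1],1),round(r[2],1),'ztop',zt.round(4),'zslope',np.linalg.lstsq(A,z[t],rcond=None)[0].round(4))
E
python3 chk.py 3
python3 - <<'E'
from h import *
for n in['stop','clamp','foot_face','head_top']:
    print(n,[(np.round(r['position'],3).tolist(),round(r['p'],2)) for r in eyes.tip_of('wrist',n)[:2]])
to([*cw(-.240),.05],90-13.6)
E
```

```text
t 5.92 pos [0.4054 0.0287 0.0958] rot [-1.563  0.186 -0.185] F [-0.1 -0.8 -2.5] gap 0.0384 j [-0.02  -0.171  1.942  0.     1.371 -1.355]
wrist u [-0.3169 -0.1947] rect [-253.9    1.9] [ 40.  125.9] 89.9 ztop 0.0915 zslope [-0.0047  0.0895]
side u [-0.3133 -0.0572] rect [-185.7   -0.6] [ 47.9 259.5] 89.6 ztop 0.0922 zslope [-0.0032  0.0897]
scene u [-0.3126 -0.0554] rect [-184.7    6.1] [ 50.2 260.4] 89.9 ztop 0.0923 zslope [-0.0017  0.0897]
stop []
clamp []
foot_face []
head_top []
shift cm [-0.05  4.63 -0.05] turn [-0.  0.  0.]
```

View pics/w3.png

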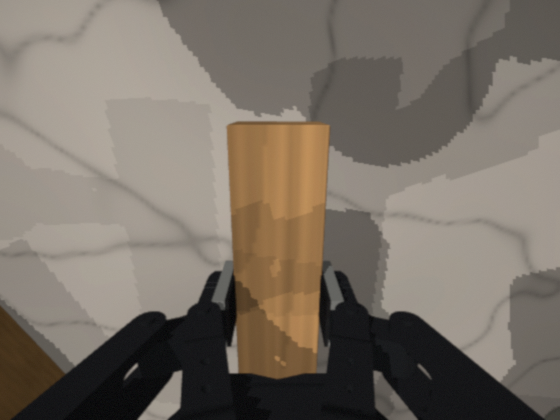

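View pics/c3c.png

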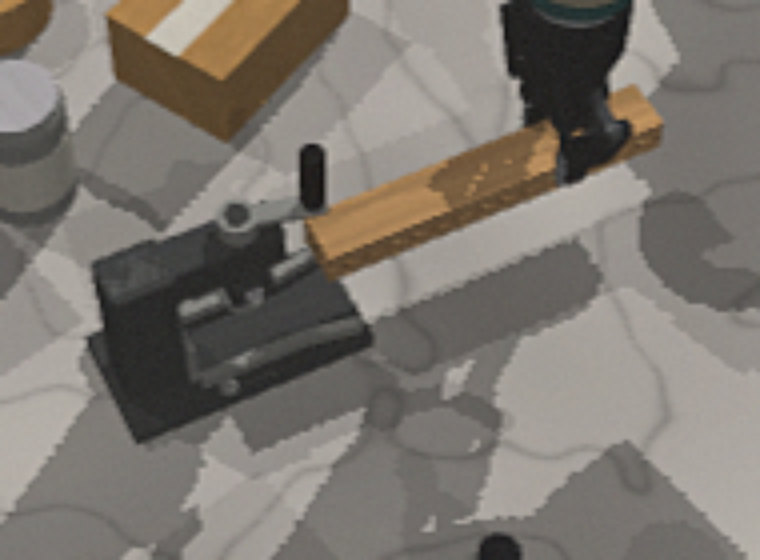

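The scene crop shows the batten tip at about (325,250) above the mouth, pointing along the channel and about 2 mm to the +y side. I'll lower it to 2 mm above the floor and correct the side offset.

Request:
{"api": "arm_command", "payload": {
  "motion": [
    [[0, 1.5, -0.15], [0, 0, 0]],
    [[0, 3, -0.15], [0, 0, 0]],
    [[0, 4.2, -0.15], [0, 0, 0]],
    [[0, 4.8, -0.15], [0, 0, 0]],
    [[0, 4.8, -0.15], [0, 0, 0]],
    [[0, 4.8, -0.15], [0, 0, 0]]
  ]
}}

```text
clock: 6.77
position: [0.4055, 0.0265, 0.0486]
eef_rot: [-1.563, 0.187, -0.187]
contact_force: [1.0, 0.0, -2.2]
finger_gap: 0.0385
```

```bash
python3 chk.py 4
python3 - <<'E'
from h import *
to([*cw(-.140),.0475],90-13.6)
E
```

```text
t 6.77 pos [0.4055 0.0265 0.0486] rot [-1.563  0.187 -0.187] F [ 1.   0.  -2.2] gap 0.0385 j [-0.026 -0.099  1.982  0.     1.258 -1.359]
wrist u [-0.316  -0.1938] rect [-253.4    0. ] [ 39.9 125.2] 89.9 ztop 0.0445 zslope [-0.0029  0.043 ]
side u [-0.3127 -0.0569] rect [-184.6   -4.2] [259.   48.7] 0.1 ztop 0.0456 zslope [-0.0024  0.0431]
scene u [-0.3117 -0.0542] rect [-182.9   12.7] [ 68.9 260.9] 88.8 ztop 0.0459 zslope [-0.0048  0.0428]
shift cm [9.88 0.19 0.11] turn [-0.    -0.     0.002]
```

View pics/c4c.png

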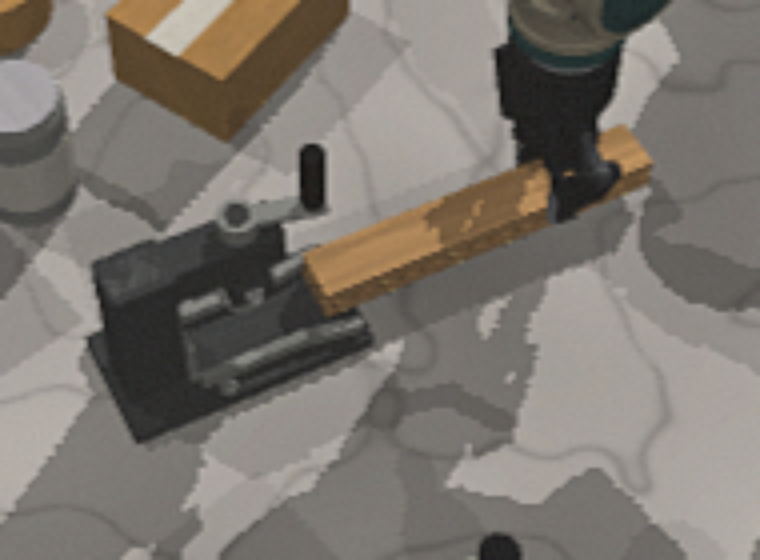

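View pics/s4c.png

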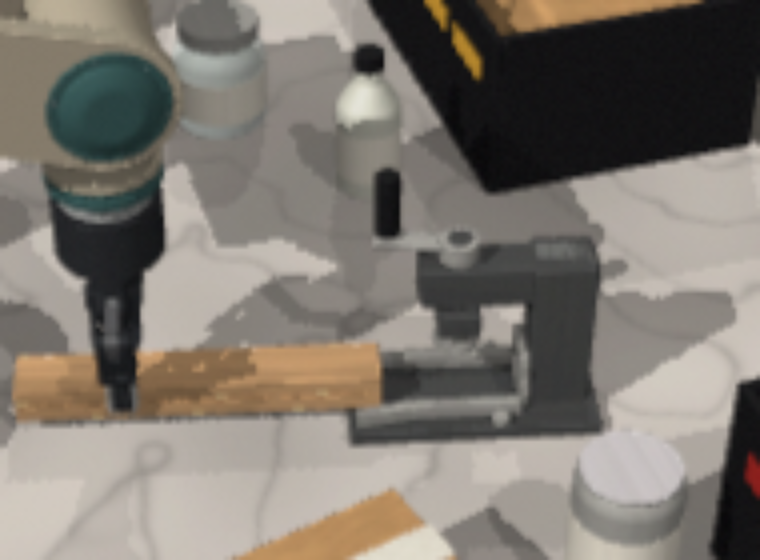

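In both crops the tip sits inside the mouth between the ledges. I'll slide in most of the way.

Request:
{"api": "arm_command", "payload": {
  "motion": [
    [[1, 0, 0], [0, 0, 0]],
    [[2, 0, 0], [0, 0, 0]],
    [[3, 0, 0], [0, 0, 0]],
    [[4, 0, 0], [0, 0, 0]],
    [[4.8, 0, 0], [0, 0, 0]],
    [[5.5, 0, 0], [0, 0, 0]],
    [[6.2, 0, 0], [0, 0, 0]],
    [[6.9, 0, 0], [0, 0, 0]],
    [[7.5, 0, 0], [0, 0, 0]],
    [[8, 0, 0], [0, 0, 0]],
    [[8.4, 0, 0], [0, 0, 0]],
    [[8.6, 0, 0], [0, 0, 0]],
    [[8.6, 0, 0], [0, 0, 0]]
  ]
}}

```text
clock: 8.0
position: [0.4892, 0.0062, 0.0483]
eef_rot: [-1.563, 0.187, -0.187]
contact_force: [0.2, 1.1, -0.8]
finger_gap: 0.0382
```

```bash
python3 chk.py 5
```

```text
t 8.0 pos [0.4892 0.0062 0.0483] rot [-1.563  0.187 -0.187] F [ 0.2  1.1 -0.8] gap 0.0382 j [-0.063  0.136  1.745  0.     1.261 -1.396]
wrist u [-0.2308 -0.1087] rect [-167.7   -0.3] [ 39.8 126.4] 89.7 ztop 0.0436 zslope [-0.0048  0.0419]
side u [-0.2269  0.0289] rect [-98.3  -2.6] [257.4  47.2] 0.3 ztop 0.0446 zslope [-0.0026  0.0423]
scene u [-0.2266  0.0309] rect [-98.2   2.4] [ 48.  259.1] 89.7 ztop 0.0447 zslope [0.0052 0.0433]
```

View pics/c5c.png

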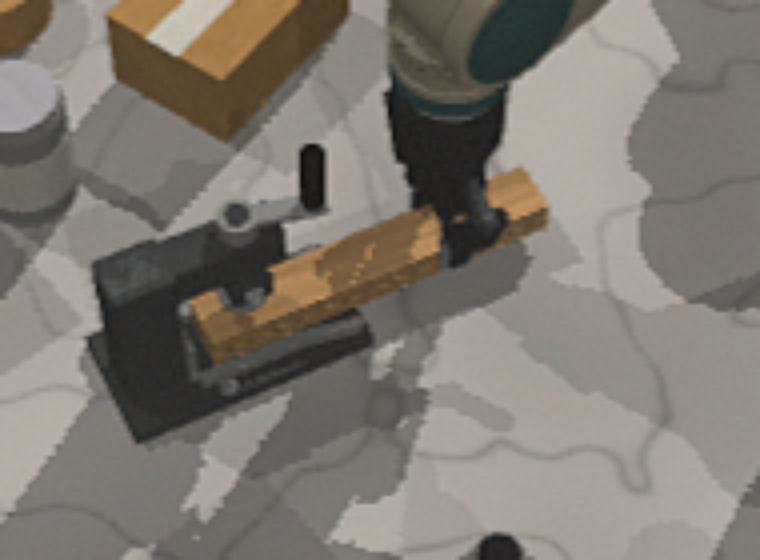

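View pics/s5c.png

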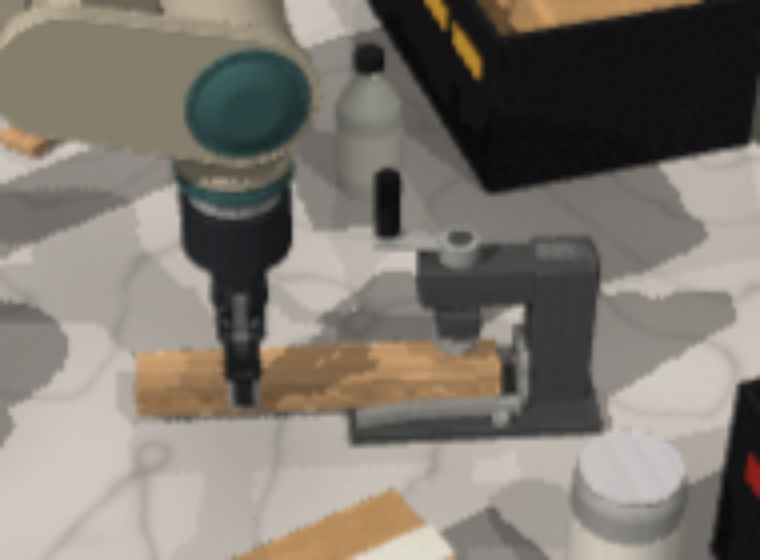

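The batten is under the foot with a gap of about 13 mm to the stop plate. I'll ease it down and continue slowly.

Request:
{"api": "arm_command", "payload": {
  "motion": [
    [[0.2, 0.1, 0], [0, 0, 0]],
    [[0.4, 0.2, 0], [0, 0, 0]],
    [[0.6, 0.25, 0], [0, 0, 0]],
    [[0.8, 0.25, 0], [0, 0, 0]],
    [[0.9, 0.25, 0], [0, 0, 0]],
    [[1.0, 0.25, 0], [0, 0, 0]],
    [[1.0, 0.25, 0], [0, 0, 0]]
  ]
}}

```text
clock: 8.73
position: [0.4989, 0.0038, 0.0459]
eef_rot: [-1.563, 0.186, -0.187]
contact_force: [-0.6, -0.7, -1.5]
finger_gap: 0.0389
```

Request:
{"api": "arm_command", "payload": {
  "motion": [
    [[0.1, 0, 0], [0, 0, 0]],
    [[0.15, 0, 0], [0, 0, 0]],
    [[0.15, 0, 0], [0, 0, 0]]
  ]
}}

```text
clock: 8.98
position: [0.5002, 0.0035, 0.0458]
eef_rot: [-1.563, 0.187, -0.187]
contact_force: [-0.5, -0.6, -0.6]
finger_gap: 0.0387
```

Request:
{"api": "arm_command", "payload": {
  "motion": [
    [[0.1, 0, 0], [0, 0, 0]],
    [[0.1, 0, 0], [0, 0, 0]]
  ]
}}

```text
clock: 9.15
position: [0.5012, 0.0033, 0.0458]
eef_rot: [-1.563, 0.187, -0.187]
contact_force: [-0.2, -0.2, -1.6]
finger_gap: 0.0385
```

Request:
{"api": "arm_command", "payload": {
  "motion": [
    [[0.1, 0, 0], [0, 0, 0]],
    [[0.1, 0, 0], [0, 0, 0]]
  ]
}}

```text
clock: 9.32
position: [0.5019, 0.0031, 0.0457]
eef_rot: [-1.563, 0.187, -0.186]
contact_force: [-2.0, 0.1, -1.5]
finger_gap: 0.0385
```

Contact seems to be starting (-2 N along x). I'll push on in small increments.

Request:
{"api": "arm_command", "payload": {
  "motion": [
    [[0.05, 0, 0], [0, 0, 0]],
    [[0.1, 0, 0], [0, 0, 0]]
  ]
}}

```text
clock: 9.48
position: [0.502, 0.003, 0.0455]
eef_rot: [-1.562, 0.189, -0.184]
contact_force: [-9.2, 2.5, 5.6]
finger_gap: 0.0384
```

```bash
python3 chk.py 6
```

```text
t 9.48 pos [0.502  0.003  0.0455] rot [-1.562  0.189 -0.184] F [-9.2  2.5  5.6] gap 0.0384 j [-0.068  0.176  1.706  0.     1.263 -1.401]
wrist u [-0.2172 -0.0953] rect [-154.9   -0.3] [ 39.8 124.7] 89.7 ztop 0.0408 zslope [0.     0.0401]
side u [-0.2129  0.0426] rect [-85.6  -1.7] [ 50.  259.3] 90.0 ztop 0.0422 zslope [0.0011 0.0403]
scene u [-0.2127  0.0412] rect [-81.9   9. ] [ 60.4 265.1] 89.9 ztop 0.0425 zslope [0.0051 0.0411]
```

View pics/s6c.png

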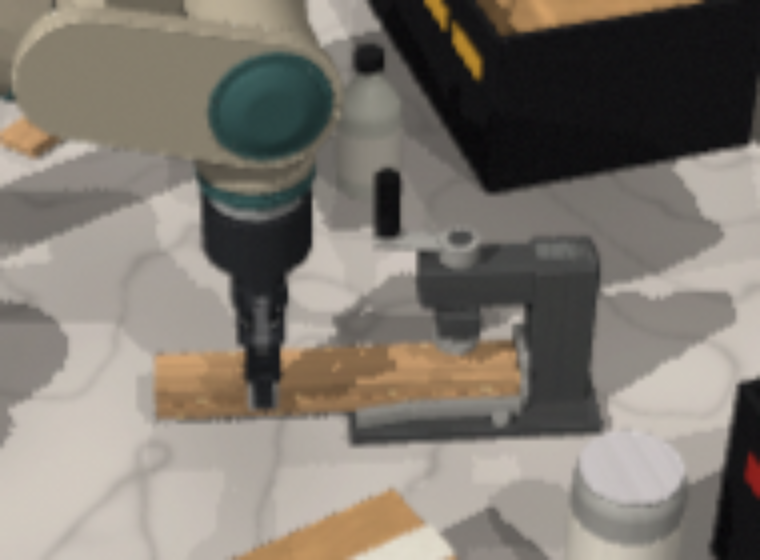

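The batten is home: its centre is at about -85.5 mm, its top is 40 mm above the bench, and it took 9 N on the stop. I'll relax slightly, dwell, release and look.

Request:
{"api": "arm_command", "payload": {
  "motion": [
    [[-0.05, 0, 0], [0, 0, 0]],
    [[-0.05, 0, 0], [0, 0, 0]],
    [[-0.05, 0, 0], [0, 0, 0]],
    [[-0.05, 0, 0], [0, 0, 0]],
    [[-0.05, 0, 0], [0, 0, 0]]
  ]
}}

```text
clock: 10.05
position: [0.502, 0.0031, 0.0456]
eef_rot: [-1.563, 0.188, -0.185]
contact_force: [-4.9, 0.6, 1.4]
finger_gap: 0.0383
```

Request:
{"api": "arm_command", "payload": {
  "motion": [
    [[0, 0, 0], [0, 0, 0]],
    [[0, 0, 0], [0, 0, 0]],
    [[0, 0, 0], [0, 0, 0]],
    [[0, 0, 0], [0, 0, 0]],
    [[0, 0, 0], [0, 0, 0]],
    [[0, 0, 0], [0, 0, 0]],
    [[0, 0, 0], [0, 0, 0]],
    [[0, 0, 0], [0, 0, 0]]
  ],
  "claw": 0
}}

```text
clock: 10.72
position: [0.5026, 0.0029, 0.0458]
eef_rot: [-1.563, 0.187, -0.187]
contact_force: [0.2, 0.3, 0.7]
finger_gap: 0.0849
```

```bash
python3 chk.py 7
```

```text
t 10.72 pos [0.5026 0.0029 0.0458] rot [-1.563  0.187 -0.187] F [0.2 0.3 0.7] gap 0.0849 j [-0.068  0.175  1.707  0.     1.26  -1.401]
wrist u [-0.2188 -0.0931] rect [-144.4   -0.3] [ 39.8 108.1] 89.7 ztop 0.0375 zslope [0.0827 0.0465]
side u [-0.2162  0.0401] rect [-33.4  -3.7] [ 46.1 149.1] 89.2 ztop 0.0474 zslope [0.0592 0.0469]
scene u [-0.2142  0.041 ] rect [-58.4   7.4] [ 50.2 204.3] 81.4 ztop 0.0485 zslope [-0.0356  0.0488]
```

View pics/s7c.png

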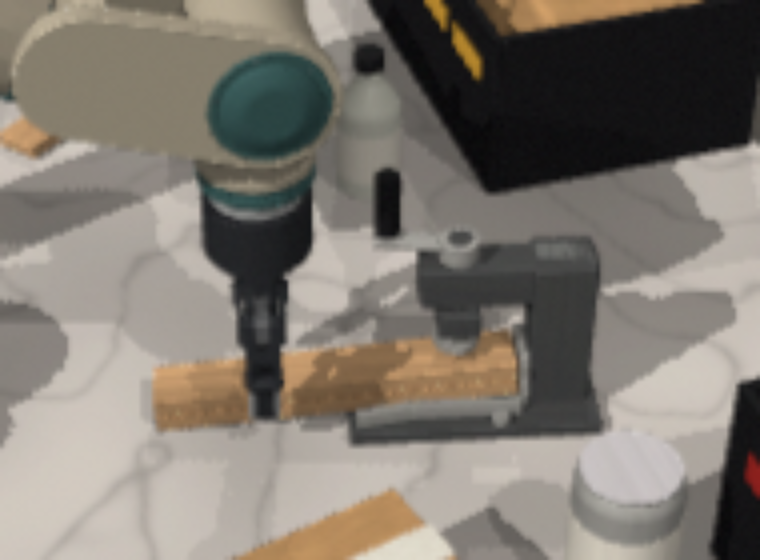

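As I expected, the batten tipped about 0.08 rad once released, because its centre of mass lies 7 mm outside the base plate. The foot will press it level. Now I'm going to the crank.

Request:
{"api": "arm_command", "payload": {
  "motion": [
    [[-0.5, -3, 0], [0, 0, 0]],
    [[-1, -6, 0], [0, 0, 0]],
    [[-1, -10, 0], [0, 0, 0]],
    [[-1, -14, 0], [0, 0, 0]],
    [[-1, -18, 0], [0, 0, 0]],
    [[-1, -21, 0], [0, 0, 0]],
    [[-1, -23, 0], [0, 0, 0]],
    [[-1, -23, 0], [0, 0, 0]],
    [[-1, -23, 0], [0, 0, 0]]
  ]
}}

```text
clock: 11.62
position: [0.4932, 0.0053, 0.2768]
eef_rot: [-1.562, 0.185, -0.189]
contact_force: [0.1, -0.5, -0.8]
finger_gap: 0.0852
```

Run:
```python
from h import *
st();p,d=shot('wrist','w8'); X=cloud('wrist',d).reshape(-1,3)
for n in['grip_mid','crank_hub','head_top','clamp','batten_mid']:
    print(n,[(np.round(r['position'],3).tolist(),round(r['p'],2)) for r in eyes.tip_of('wrist',n)[:2]])
for cam in('side','scene'):
    p,d=shot(cam,cam+'8')
    for n in['grip_mid','crank_hub','batten_mid']:
        print(cam,n,[(np.round(r['position'],3).tolist(),round(r['p'],2)) for r in eyes.tip_of(cam,n)[:2]])
to([.593,-.0075,.26],76.4)
```

```text
t 11.62 pos [0.4932 0.0053 0.2768] rot [-1.562  0.185 -0.189] F [ 0.1 -0.5 -0.8] gap 0.0852 j [-0.064 -0.044  1.457  0.     1.726 -1.397]
grip_mid [([0.597, -0.007, 0.172], 0.78)]
crank_hub []
head_top [([0.636, -0.026, 0.128], 0.85)]
clamp [([0.638, -0.031, -0.003], 0.57)]
batten_mid [([0.558, -0.011, 0.026], 0.73), ([0.602, -0.398, -0.002], 0.42)]
side grip_mid [([0.596, -0.006, 0.176], 0.6)]
side crank_hub [([0.638, -0.028, 0.142], 0.66)]
side batten_mid [([0.547, -0.014, 0.028], 0.57)]
scene grip_mid [([0.64, -0.029, 0.148], 0.5), ([0.59, -0.006, 0.178], 0.4)]
scene crank_hub [([0.645, -0.029, 0.144], 0.52), ([0.601, -0.401, -0.0], 0.17)]
scene batten_mid [([0.555, -0.01, 0.028], 0.58)]
shift cm [10.04  1.58  1.12] turn [-0. -0. -0.]
```

View pics/w8.png

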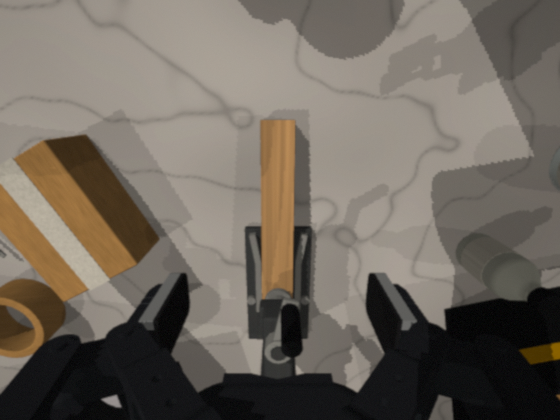

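Run:
```python
from h import *
c=eyes.calibration('wrist'); T=np.array(c['pose'])
def ray(u,v,z):
    d=T[:3,:3]@np.array([(u-c['cx'])/c['fx'],(v-c['cy'])/c['fy'],1]); return (T[:3,3]+d*(z-T[2,3])/d[2]).round(4)
print(ray(279,352,.15),ray(290,346,.197),ray(289,315,.152))
im=cv2.imread('pics/w8.png'); cv2.imwrite('pics/w8c.png',cv2.resize(im[270:380,230:340],None,fx=5,fy=5,interpolation=cv2.INTER_CUBIC))
```

```text
[ 0.6323 -0.0257  0.15  ] [ 0.5863 -0.0061  0.197 ] [ 0.5914 -0.0063  0.152 ]
```

View pics/w8c.png

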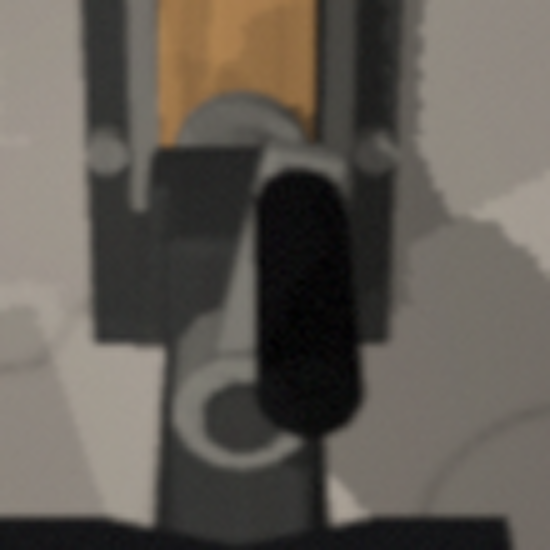

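The wrist crop shows the grip with its top at about (292,348) and the hub at about (277,354). Combined with the fit, the hub is at (0.637,-0.028) and the grip at (0.5915,-0.007), angle 155.5°. I'll move over it and descend.

Request:
{"api": "arm_command", "payload": {
  "motion": [
    [[3, 0, 0.3], [0, 0, 0]],
    [[6, 0, 0.7], [0, 0, 0]],
    [[9, 0, 1.1], [0, 0, 0]],
    [[9.9, 0, 1.1], [0, 0, 0]],
    [[9.9, 0, 1.1], [0, 0, 0]],
    [[9.9, 0, 1.1], [0, 0, 0]]
  ]
}}

```text
clock: 12.82
position: [0.5916, -0.0074, 0.2753]
eef_rot: [-1.563, 0.188, -0.186]
contact_force: [0.3, -0.5, -0.2]
finger_gap: 0.0855
```

Run:
```python
from h import *
st();p,d=shot('side','s9'); shot('wrist','w9')
p,d=shot('scene','c9')
a=cv2.resize(cv2.imread('pics/s9.png')[120:260,250:400],None,fx=2.6,fy=2.6); b=cv2.resize(cv2.imread('pics/c9.png')[120:260,200:350],None,fx=2.6,fy=2.6)
cv2.imwrite('pics/sc9.png',np.hstack([a,b]))
to([.5915,-.0073,.184],76.4)
```

```text
t 12.82 pos [ 0.5916 -0.0074  0.2753] rot [-1.563  0.188 -0.186] F [ 0.3 -0.5 -0.2] gap 0.0855 j [-0.075  0.239  1.158  0.     1.746 -1.408]
shift cm [0.04 9.24 0.  ] turn [-0.    -0.     0.001]
```

View pics/sc9.png

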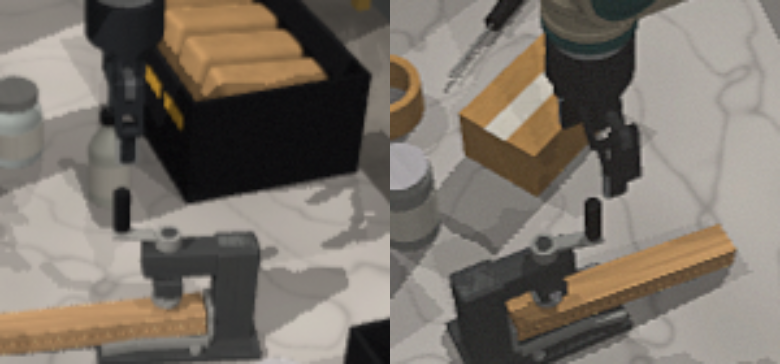

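View pics/w9.png

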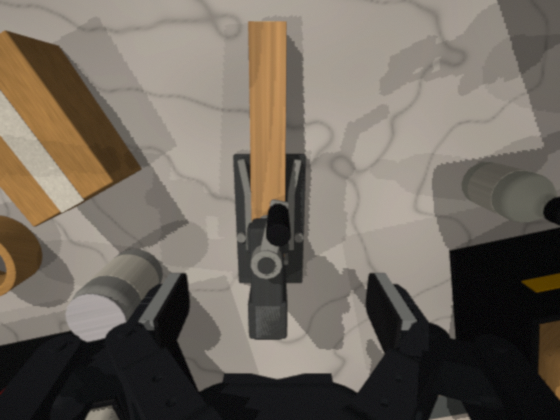

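Run:
```python
from h import *
c=eyes.calibration('wrist'); T=np.array(c['pose'])
def ray(u,v,z):
    d=T[:3,:3]@np.array([(u-c['cx'])/c['fx'],(v-c['cy'])/c['fy'],1]); return (T[:3,3]+d*(z-T[2,3])/d[2]).round(4)
im=cv2.imread('pics/w9.png'); cv2.imwrite('pics/w9c.png',cv2.resize(im[190:290,220:320],None,fx=5,fy=5,interpolation=cv2.INTER_CUBIC))
print('hub',ray(266,264,.15),'top',ray(278,236,.197))
p,d=eyes.get_image('wrist'); X=cloud('wrist',d).reshape(-1,3)
m=(X[:,2]>.19)&(X[:,2]<.203)&(np.hypot(X[:,0]-.5915,X[:,1]+.0073)<.03); print(m.sum(),cv2.minEnclosingCircle((X[m][:,:2]*1000).astype(np.float32)))
m=(X[:,2]>.146)&(X[:,2]<.155)&(np.hypot(X[:,0]-.637,X[:,1]+.028)<.02); print(m.sum(),cv2.minEnclosingCircle((X[m][:,:2]*1000).astype(np.float32)))
```

```text
hub [ 0.6348 -0.0268  0.15  ] top [ 0.592  -0.0058  0.197 ]
530 ((591.083984375, -5.646603584289551), 9.055699348449707)
735 ((634.2240600585938, -25.682907104492188), 16.32391929626465)
```

View pics/w9c.png

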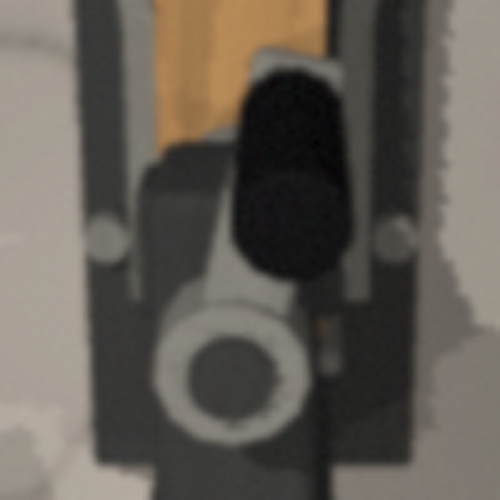

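The grip top fits a 9.06 mm radius circle centred at (0.591,-0.006), and the tab shows at crop (330,340). I'll descend and close on the grip.

Request:
{"api": "arm_command", "payload": {
  "motion": [
    [[0, 3, 0.1], [0, 0, 0]],
    [[0, 6, 0.1], [0, 0, 0]],
    [[0, 8, 0.1], [0, 0, 0]],
    [[0, 9.2, 0.1], [0, 0, 0]],
    [[0, 9.2, 0.1], [0, 0, 0]],
    [[0, 9.2, 0.1], [0, 0, 0]]
  ]
}}

```text
clock: 13.52
position: [0.5918, -0.0063, 0.1847]
eef_rot: [-1.563, 0.186, -0.187]
contact_force: [-0.3, -0.3, 0.1]
finger_gap: 0.0856
```

Request:
{"api": "arm_command", "payload": {
  "motion": [
    [[0, 0, 0], [0, 0, 0]],
    [[0, 0, 0], [0, 0, 0]],
    [[0, 0, 0], [0, 0, 0]],
    [[0, 0, 0], [0, 0, 0]],
    [[0, 0, 0], [0, 0, 0]],
    [[0, 0, 0], [0, 0, 0]],
    [[0, 0, 0], [0, 0, 0]],
    [[0, 0, 0], [0, 0, 0]],
    [[0, 0, 0], [0, 0, 0]],
    [[0, 0, 0], [0, 0, 0]],
    [[0, 0, 0], [0, 0, 0]]
  ],
  "claw": 1,
  "newtons": 50
}}

```text
clock: 14.43
position: [0.5921, -0.0065, 0.1843]
eef_rot: [-1.563, 0.186, -0.187]
contact_force: [-1.0, -1.5, 4.9]
finger_gap: 0.0167
```

Run:
```python
from h import *
s=st()
# tool-frame table of clockwise steps, assuming centre (.6365,-.0275)
M=R.from_rotvec(s['eef_rot']); C=np.array([.6365,-.0275]); r0=s['position'][:2]-C; a0=np.arctan2(r0[1],r0[0]); print('r',np.linalg.norm(r0),np.degrees(a0))
for k in range(0,21):
    a=a0-np.radians(6*k); t=np.r_[C+.05*np.array([np.cos(a),np.sin(a)]),s['position'][2]]
    print(6*k,M.inv().apply(t-s['position']).round(4)*100)
```

```text
t 14.43 pos [ 0.5921 -0.0065  0.1843] rot [-1.563  0.186 -0.187] F [-1.  -1.5  4.9] gap 0.0167 j [-0.073  0.271  1.3   -0.     1.569 -1.406]
r 0.04914591119662016 154.74902824287446
0 [-0.08 -0.    0.02]
6 [0.05 0.   0.52]
12 [0.23 0.   1.01]
18 [0.47 0.   1.48]
24 [0.75 0.   1.92]
30 [1.08 0.   2.33]
36 [1.44 0.   2.7 ]
42 [1.85 0.   3.04]
48 [2.29 0.   3.32]
54 [2.75 0.   3.56]
60 [3.24 0.   3.76]
66 [3.74 0.   3.89]
72 [4.26 0.   3.98]
78 [4.78 0.   4.01]
84 [5.3  0.   3.99]
90 [5.82 0.01 3.91]
96 [6.33 0.01 3.78]
102 [6.82 0.01 3.59]
108 [7.29 0.01 3.36]
114 [7.73 0.01 3.07]
120 [8.13 0.01 2.75]
```

The grip is held (gap 17 mm). First 36° clockwise, checking the forces.

Request:
{"api": "arm_command", "payload": {
  "motion": [
    [[0.08, 0, 0.5], [0, 0, 0]],
    [[0.27, 0, 0.99], [0, 0, 0]],
    [[0.5, 0, 1.46], [0, 0, 0]],
    [[0.78, 0, 1.9], [0, 0, 0]],
    [[1.1, 0, 2.32], [0, 0, 0]],
    [[1.46, 0, 2.7], [0, 0, 0]],
    [[1.46, 0, 2.7], [0, 0, 0]]
  ]
}}

```text
clock: 15.02
position: [0.6133, 0.0157, 0.1843]
eef_rot: [-1.564, 0.186, -0.189]
contact_force: [1.7, -4.7, 5.1]
finger_gap: 0.0171
```

```bash
cat > w.py <<'E'
from h import *
from scipy.optimize import least_squares
import json,sys
s=st()
try: H=json.load(open('hist.json'))
except: H=[[.5913,-.0062],[.5921,-.0065]]
H.append([float(v) for v in s['position'][:2]]); json.dump(H,open('hist.json','w'))
C=np.array([.6365,-.0275])
if len(H)>=4:
    A=np.array(H[1:]); r=least_squares(lambda c:np.hypot(A[:,0]-c[0],A[:,1]-c[1])-.05,C); print('centre fit',r.x.round(4),'res mm',(r.fun*1000).round(2))
    if len(H)>=5: C=r.x
r0=s['position'][:2]-C; a0=np.arctan2(r0[1],r0[0]); er=r0/np.linalg.norm(r0); et=np.array([er[1],-er[0]])
F=s['contact_force'][:2]; print('C',C.round(4),'r',np.linalg.norm(r0).round(4),'ang',np.degrees(a0).round(1),'turned',round((154.75-np.degrees(a0))%360,1),'Frad',(F@er).round(1),'Ftan(cw)',(F@et).round(1))
M=R.from_rotvec(s['eef_rot'])
step=float(sys.argv[1]) if len(sys.argv)>1 else 6; n=int(sys.argv[2]) if len(sys.argv)>2 else 18
for k in range(1,n+1):
    a=a0-np.radians(step*k); t=np.r_[C+.05*np.array([np.cos(a),np.sin(a)]),.1843]
    print(step*k,(M.inv().apply(t-s['position'])*100).round(2).tolist())
E
python3 w.py
```

```text
t 15.02 pos [0.6133 0.0157 0.1843] rot [-1.564  0.186 -0.189] F [ 1.7 -4.7  5.1] gap 0.0171 j [-0.034  0.331  1.229 -0.002  1.58  -1.366]
C [ 0.6365 -0.0275] r 0.049 ang 118.2 turned 36.5 Frad -4.9 Ftan(cw) -0.7
6 [0.34, -0.0, 0.4]
12 [0.78, -0.0, 0.69]
18 [1.25, 0.0, 0.93]
24 [1.73, 0.0, 1.11]
30 [2.24, 0.0, 1.25]
36 [2.76, 0.0, 1.33]
42 [3.28, 0.0, 1.35]
48 [3.8, 0.01, 1.33]
54 [4.32, 0.01, 1.24]
60 [4.82, 0.01, 1.11]
66 [5.31, 0.01, 0.92]
72 [5.78, 0.01, 0.68]
78 [6.22, 0.01, 0.4]
84 [6.62, 0.01, 0.07]
90 [6.99, 0.01, -0.31]
96 [7.32, 0.02, -0.71]
102 [7.61, 0.02, -1.15]
108 [7.84, 0.02, -1.62]
```

Request:
{"api": "arm_command", "payload": {
  "motion": [
    [[0.34, 0, 0.33], [0, 0, 0]],
    [[0.78, 0, 0.62], [0, 0, 0]],
    [[1.23, 0, 0.86], [0, 0, 0]],
    [[1.71, 0, 1.04], [0, 0, 0]],
    [[2.21, 0, 1.17], [0, 0, 0]],
    [[2.72, 0, 1.25], [0, 0, 0]],
    [[3.23, 0, 1.28], [0, 0, 0]],
    [[3.74, 0, 1.25], [0, 0, 0]],
    [[3.74, 0, 1.25], [0, 0, 0]]
  ]
}}

```text
clock: 15.77
position: [0.6521, 0.0191, 0.1843]
eef_rot: [-1.563, 0.187, -0.187]
contact_force: [-1.2, -3.8, 6.1]
finger_gap: 0.0165
```

```bash
python3 w.py
```

```text
t 15.77 pos [0.6521 0.0191 0.1843] rot [-1.563  0.187 -0.187] F [-1.2 -3.8  6.1] gap 0.0165 j [-2.700e-02  4.430e-01  1.087e+00 -1.000e-03  1.612e+00 -1.359e+00]
centre fit [ 0.6369 -0.0285] res mm [-0.06  0.08 -0.05]
C [ 0.6365 -0.0275] r 0.0491 ang 71.5 turned 83.2 Frad -4.0 Ftan(cw) 0.0
6 [0.53, 0.0, 0.01]
12 [1.03, 0.0, -0.11]
18 [1.53, 0.0, -0.29]
24 [2.0, 0.0, -0.52]
30 [2.44, 0.0, -0.79]
36 [2.86, 0.0, -1.11]
42 [3.23, 0.0, -1.48]
48 [3.57, 0.0, -1.88]
54 [3.87, 0.0, -2.31]
60 [4.11, 0.0, -2.77]
66 [4.31, 0.0, -3.25]
72 [4.46, 0.0, -3.76]
78 [4.55, 0.0, -4.27]
84 [4.59, 0.01, -4.79]
90 [4.57, 0.01, -5.32]
96 [4.5, 0.01, -5.84]
102 [4.37, 0.01, -6.34]
108 [4.2, 0.01, -6.84]
```

The circle fit puts the centre at (0.6369,-0.0285), which agrees with the clamp fit, so I'll adopt it.

```bash
sed -i 's/C=np.array(\[.6365,-.0275\])/C=np.array([.6369,-.0285])/' w.py; cp hist.json h.bak; python3 w.py 7 14; cp h.bak hist.json
```

```text
t 15.77 pos [0.6521 0.0191 0.1843] rot [-1.563  0.187 -0.187] F [-1.2 -3.8  6.1] gap 0.0165 j [-2.700e-02  4.430e-01  1.087e+00 -1.000e-03  1.612e+00 -1.359e+00]
centre fit [ 0.6369 -0.0285] res mm [-0.06  0.08 -0.02 -0.02]
C [ 0.6369 -0.0285] r 0.05 ang 72.4 turned 82.4 Frad -4.0 Ftan(cw) -0.1
7.0 [0.61, 0.0, -0.08]
14.0 [1.2, 0.0, -0.23]
21.0 [1.76, 0.0, -0.45]
28.0 [2.3, 0.0, -0.74]
35.0 [2.8, 0.0, -1.1]
42.0 [3.25, 0.0, -1.51]
49.0 [3.65, 0.0, -1.98]
56.0 [3.98, 0.0, -2.48]
63.0 [4.25, 0.0, -3.03]
70.0 [4.46, 0.0, -3.61]
77.0 [4.59, 0.0, -4.2]
84.0 [4.65, 0.01, -4.81]
91.0 [4.63, 0.01, -5.42]
98.0 [4.54, 0.01, -6.02]
```

Request:
{"api": "arm_command", "payload": {
  "motion": [
    [[0.61, 0, -0.08], [0, 0, 0]],
    [[1.2, 0, -0.23], [0, 0, 0]],
    [[1.76, 0, -0.45], [0, 0, 0]],
    [[2.3, 0, -0.74], [0, 0, 0]],
    [[2.8, 0, -1.1], [0, 0, 0]],
    [[3.25, 0, -1.51], [0, 0, 0]],
    [[3.65, 0, -1.98], [0, 0, 0]],
    [[3.98, 0, -2.48], [0, 0, 0]],
    [[4.25, 0, -3.03], [0, 0, 0]],
    [[4.46, 0, -3.61], [0, 0, 0]],
    [[4.59, 0, -4.2], [0, 0, 0]],
    [[4.65, 0, -4.81], [0, 0, 0]],
    [[4.63, 0, -5.42], [0, 0, 0]],
    [[4.63, 0, -5.42], [0, 0, 0]]
  ]
}}

```text
clock: 16.93
position: [0.6845, -0.0436, 0.1843]
eef_rot: [-1.561, 0.185, -0.188]
contact_force: [3.4, -0.2, 3.7]
finger_gap: 0.0164
```

```bash
python3 w.py 7 15; python3 chk.py 10|tail -3
python3 - <<'E'
import cv2,numpy as np
a=cv2.imread('pics/c10.png')[190:280,210:310]; b=cv2.imread('pics/c9.png')[190:280,210:310]
cv2.imwrite('pics/t10.png',cv2.resize(np.hstack([b,a]),None,fx=4,fy=4,interpolation=cv2.INTER_CUBIC))
E
```

```text
t 16.93 pos [ 0.6845 -0.0436  0.1843] rot [-1.561  0.185 -0.188] F [ 3.4 -0.2  3.7] gap 0.0164 j [-1.180e-01  5.410e-01  9.560e-01  1.000e-03  1.643e+00 -1.451e+00]
centre fit [ 0.6369 -0.0285] res mm [-0.1   0.06 -0.03 -0.05]
C [ 0.6369 -0.0285] r 0.0499 ang -17.6 turned 172.4 Frad 3.3 Ftan(cw) -0.9
7.0 [-0.07, 0.0, -0.61]
14.0 [-0.23, 0.0, -1.2]
21.0 [-0.45, 0.0, -1.76]
28.0 [-0.74, -0.0, -2.3]
35.0 [-1.1, -0.0, -2.8]
42.0 [-1.51, -0.0, -3.25]
49.0 [-1.97, -0.01, -3.64]
56.0 [-2.48, -0.01, -3.98]
63.0 [-3.03, -0.01, -4.25]
70.0 [-3.61, -0.01, -4.46]
77.0 [-4.2, -0.01, -4.59]
84.0 [-4.81, -0.01, -4.65]
91.0 [-5.42, -0.01, -4.63]
98.0 [-6.02, -0.01, -4.54]
105.0 [-6.61, -0.02, -4.38]
wrist u [-0.109  -0.0291] rect [-67.6  -0.2] [82.9 40. ] 0.1 ztop 0.0437 zslope [0.0795 0.0466]
side u [-0.2163  0.0399] rect [-47.3  -2.4] [ 49.5 177.3] 88.7 ztop 0.0459 zslope [0.0594 0.0461]
scene u [-0.2144  0.041 ] rect [-32.7   1.1] [170.   40.6] 0.9 ztop 0.0467 zslope [0.0813 0.0481]
```

View pics/t10.png

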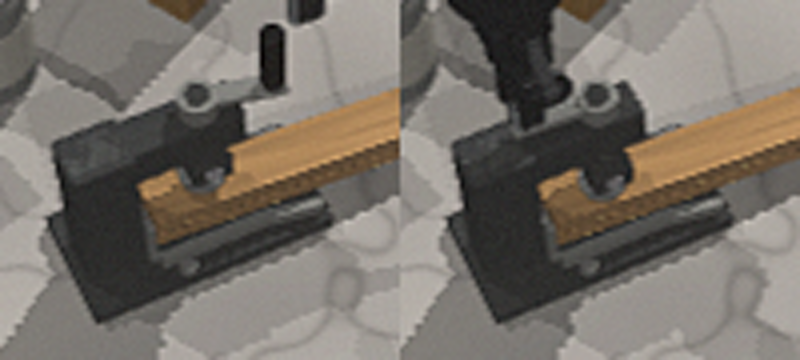

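View pics/s10c.png

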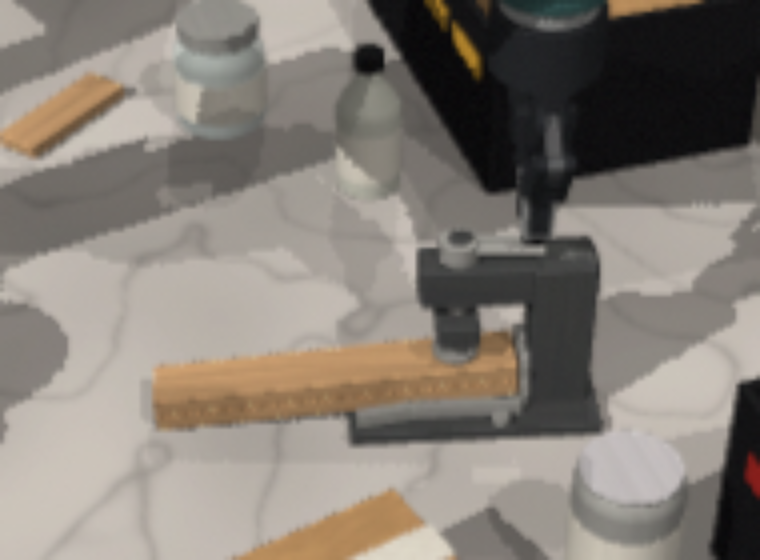

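View pics/w10.png

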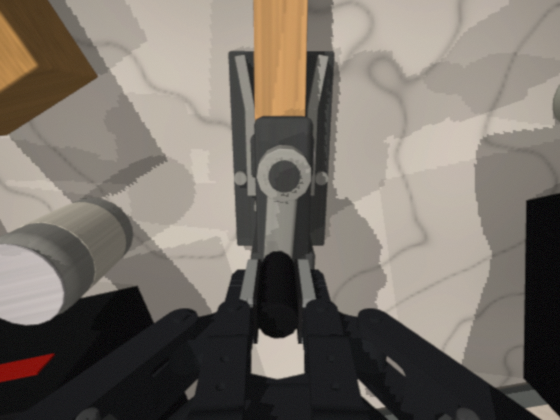

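The foot has come down about 9 mm and has nearly reached the batten. 172° turned so far, and at least 324° is needed. Continuing about 105°.

Request:
{"api": "arm_command", "payload": {
  "motion": [
    [[-0.07, 0, -0.61], [0, 0, 0]],
    [[-0.23, 0, -1.2], [0, 0, 0]],
    [[-0.45, 0, -1.76], [0, 0, 0]],
    [[-0.74, 0, -2.3], [0, 0, 0]],
    [[-1.1, 0, -2.8], [0, 0, 0]],
    [[-1.51, 0, -3.25], [0, 0, 0]],
    [[-1.97, 0, -3.64], [0, 0, 0]],
    [[-2.48, 0, -3.98], [0, 0, 0]],
    [[-3.03, 0, -4.25], [0, 0, 0]],
    [[-3.61, 0, -4.46], [0, 0, 0]],
    [[-4.2, 0, -4.59], [0, 0, 0]],
    [[-4.81, 0, -4.65], [0, 0, 0]],
    [[-5.42, 0, -4.63], [0, 0, 0]],
    [[-6.02, 0, -4.54], [0, 0, 0]],
    [[-6.61, 0, -4.38], [0, 0, 0]],
    [[-6.61, 0, -4.38], [0, 0, 0]]
  ]
}}

```text
clock: 18.42
position: [0.6091, -0.0704, 0.1843]
eef_rot: [-1.563, 0.186, -0.187]
contact_force: [0.2, 1.8, 5.8]
finger_gap: 0.0169
```

```bash
python3 w.py 6 12
cat > v.py <<'E'
import sys
n=sys.argv[1]
import subprocess; print('\n'.join(subprocess.run(['python3','chk.py',n],capture_output=True,text=True).stdout.splitlines()[-3:]))
import cv2,numpy as np
a=cv2.imread(f'pics/c{n}.png')[190:270,220:310]; b=cv2.imread(f'pics/s{n}.png')[190:270,250:340]
cv2.imwrite(f'pics/t{n}.png',cv2.resize(np.hstack([b,a]),None,fx=4.4,fy=4.4,interpolation=cv2.INTER_CUBIC))
from h import *
for c in('scene','wrist'):
    for k in('tab','tab_tip'): print(c,k,[(np.round(r['position'],4).tolist(),round(r['p'],2)) for r in eyes.tip_of(c,'tab_tip')[:2]] if k=='tab_tip' else [(np.round(r['position'],4).tolist(),round(r['p'],2)) for r in eyes.search_frame(c,'tab')[:2]])
E
python3 v.py 11
```

```text
t 18.42 pos [ 0.6091 -0.0704  0.1843] rot [-1.563  0.186 -0.187] F [0.2 1.8 5.8] gap 0.0169 j [-0.175  0.33   1.229  0.     1.582 -1.509]
centre fit [ 0.6368 -0.0286] res mm [-0.12  0.1   0.07 -0.02  0.13]
C [ 0.6368 -0.0286] r 0.0501 ang -123.5 turned 278.3 Frad -1.7 Ftan(cw) 0.8
6.0 [-0.48, 0.0, 0.22]
12.0 [-0.94, 0.0, 0.47]
18.0 [-1.37, 0.0, 0.77]
24.0 [-1.76, 0.0, 1.11]
30.0 [-2.12, 0.0, 1.49]
36.0 [-2.43, 0.0, 1.91]
42.0 [-2.7, 0.0, 2.36]
48.0 [-2.93, 0.0, 2.83]
54.0 [-3.1, 0.0, 3.33]
60.0 [-3.22, 0.0, 3.84]
66.0 [-3.28, 0.0, 4.36]
72.0 [-3.29, 0.0, 4.88]
wrist u [-0.1759  0.0166] rect [-74.6  -0.2] [ 40.9 204.5] 89.5 ztop 0.0412 zslope [0.0181 0.0416]
side u [-0.2155  0.042 ] rect [-86.5  -2.8] [ 45.8 258.8] 89.5 ztop 0.0427 zslope [0.0159 0.0417]
scene u [-0.214   0.0415] rect [-80.5   0.6] [ 44.4 265.1] 89.8 ztop 0.0432 zslope [0.0244 0.043 ]
scene tab [([0.6781, -0.023, 0.0787], 0.21)]
scene tab_tip [([0.677, -0.2362, 0.0017], 0.55), ([0.6345, -0.0288, 0.0386], 0.38)]
wrist tab []
wrist tab_tip []
```

View pics/t11.png

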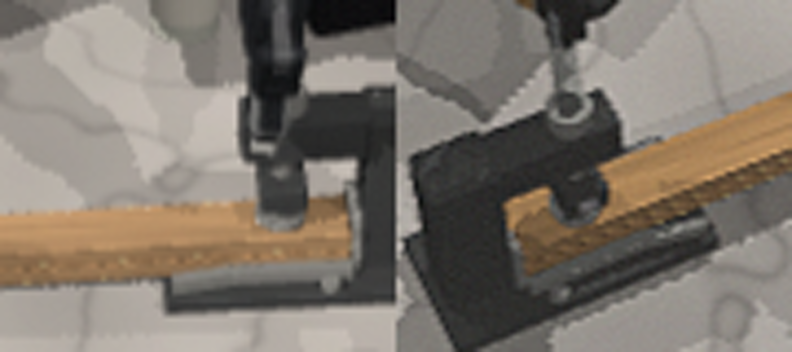

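View pics/w11.png

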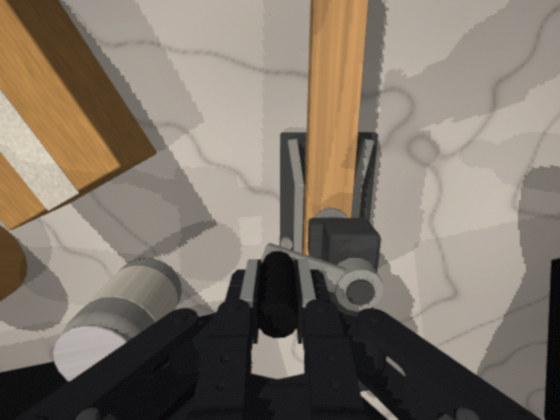

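The batten is levelling (slope about 0.02), the tab is still in, and 278° is turned. Next 30°, then shorter steps.

Request:
{"api": "arm_command", "payload": {
  "motion": [
    [[-0.48, 0, 0.22], [0, 0, 0]],
    [[-0.94, 0, 0.47], [0, 0, 0]],
    [[-1.37, 0, 0.77], [0, 0, 0]],
    [[-1.76, 0, 1.11], [0, 0, 0]],
    [[-2.12, 0, 1.49], [0, 0, 0]],
    [[-2.12, 0, 1.49], [0, 0, 0]]
  ]
}}

```text
clock: 19.27
position: [0.5923, -0.0513, 0.1843]
eef_rot: [-1.563, 0.186, -0.187]
contact_force: [-0.3, -0.9, 6.0]
finger_gap: 0.0172
```

```bash
python3 w.py 5 8; python3 v.py 12
```

```text
t 19.27 pos [ 0.5923 -0.0513  0.1843] rot [-1.563  0.186 -0.187] F [-0.3 -0.9  6. ] gap 0.0172 j [-1.480e-01  2.790e-01  1.292e+00 -1.000e-03  1.571e+00 -1.481e+00]
centre fit [ 0.6368 -0.0286] res mm [-0.12  0.1   0.08 -0.01  0.12  0.02]
C [ 0.6368 -0.0286] r 0.05 ang -152.9 turned 307.7 Frad 0.7 Ftan(cw) -0.7
5.0 [-0.27, -0.0, 0.34]
10.0 [-0.51, -0.0, 0.71]
15.0 [-0.71, -0.0, 1.09]
20.0 [-0.89, -0.01, 1.49]
25.0 [-1.02, -0.01, 1.91]
30.0 [-1.12, -0.01, 2.33]
35.0 [-1.18, -0.01, 2.76]
40.0 [-1.21, -0.01, 3.2]
wrist u [-0.1962 -0.0109] rect [-100.5   -0. ] [ 40.  192.8] 89.8 ztop 0.041 zslope [0.0017 0.0403]
side u [-0.2136  0.0427] rect [-86.   -3.1] [259.4  48.7] 0.3 ztop 0.0424 zslope [0.0027 0.0406]
scene u [-0.2128  0.0413] rect [-81.6   0.9] [265.8  44.8] 0.5 ztop 0.0422 zslope [0.0097 0.0409]
scene tab []
scene tab_tip []
wrist tab []
wrist tab_tip []
```

View pics/t12.png

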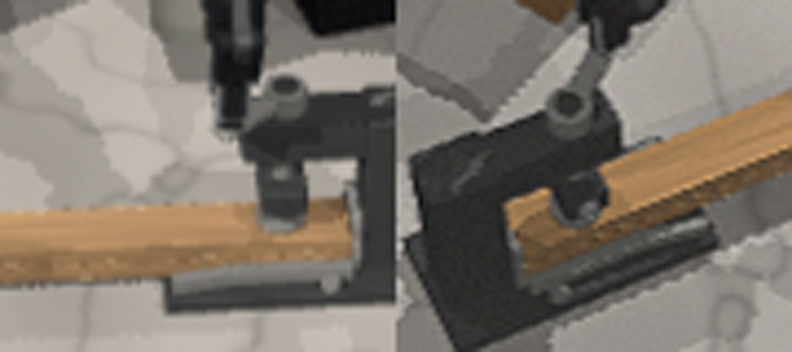

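View pics/w12.png

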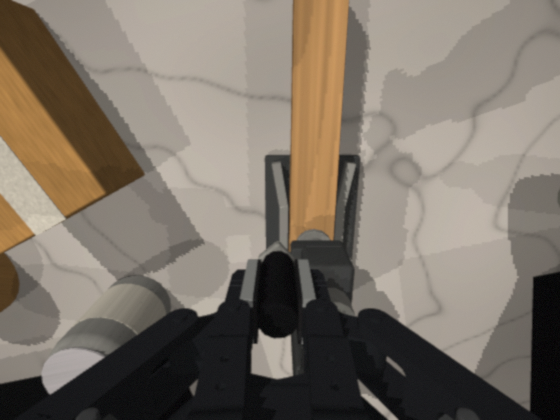

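The batten is flat and home, with the foot just meeting it at 308°; the tab is still in. From here I go in 20° steps, with a look after each.

Request:
{"api": "arm_command", "payload": {
  "motion": [
    [[-0.27, 0, 0.34], [0, 0, 0]],
    [[-0.51, 0, 0.71], [0, 0, 0]],
    [[-0.71, 0, 1.09], [0, 0, 0]],
    [[-0.89, 0, 1.49], [0, 0, 0]],
    [[-0.89, 0, 1.49], [0, 0, 0]]
  ]
}}

```text
clock: 20.03
position: [0.5873, -0.0351, 0.1843]
eef_rot: [-1.564, 0.187, -0.187]
contact_force: [-0.7, -1.2, 5.8]
finger_gap: 0.0168
```

```bash
python3 w.py 5 8; python3 v.py 13
```

```text
t 20.03 pos [ 0.5873 -0.0351  0.1843] rot [-1.564  0.187 -0.187] F [-0.7 -1.2  5.8] gap 0.0168 j [-1.220e-01  2.610e-01  1.312e+00 -1.000e-03  1.568e+00 -1.455e+00]
centre fit [ 0.6368 -0.0286] res mm [-0.12  0.1   0.07 -0.02  0.12  0.02 -0.02]
C [ 0.6368 -0.0286] r 0.05 ang -172.5 turned 327.3 Frad 0.9 Ftan(cw) -1.1
5.0 [-0.14, -0.0, 0.41]
10.0 [-0.24, -0.01, 0.84]
15.0 [-0.31, -0.01, 1.27]
20.0 [-0.34, -0.01, 1.7]
25.0 [-0.33, -0.01, 2.14]
30.0 [-0.28, -0.01, 2.57]
35.0 [-0.19, -0.01, 3.0]
40.0 [-0.07, -0.01, 3.42]
wrist u [-0.2048 -0.0152] rect [-107.     0.2] [ 40.  197.8] 89.7 ztop 0.041 zslope [-0.0005  0.0401]
side u [-0.2134  0.0424] rect [-85.9  -2.5] [ 47.8 259.5] 89.6 ztop 0.0422 zslope [-0.0005  0.0401]
scene u [-0.2128  0.0405] rect [-81.8   1.5] [267.1  43.9] 0.2 ztop 0.0423 zslope [0.008  0.0408]
scene tab []
scene tab_tip []
wrist tab []
wrist tab_tip []
```

View pics/t13.png

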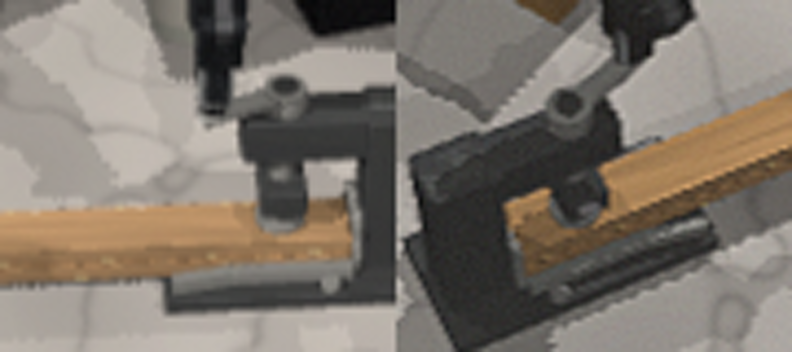

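No tab yet at 327°.

Request:
{"api": "arm_command", "payload": {
  "motion": [
    [[-0.14, 0, 0.41], [0, 0, 0]],
    [[-0.24, 0, 0.84], [0, 0, 0]],
    [[-0.31, 0, 1.27], [0, 0, 0]],
    [[-0.34, 0, 1.7], [0, 0, 0]],
    [[-0.34, 0, 1.7], [0, 0, 0]]
  ]
}}

```text
clock: 20.8
position: [0.588, -0.0178, 0.1843]
eef_rot: [-1.564, 0.187, -0.187]
contact_force: [0.0, -3.3, 6.0]
finger_gap: 0.0169
```

```bash
python3 w.py 5 8; python3 v.py 14
```

```text
t 20.8 pos [ 0.588  -0.0178  0.1843] rot [-1.564  0.187 -0.187] F [ 0.  -3.3  6. ] gap 0.0169 j [-9.300e-02  2.620e-01  1.312e+00 -1.000e-03  1.568e+00 -1.425e+00]
centre fit [ 0.6368 -0.0286] res mm [-0.11  0.11  0.07 -0.03  0.13  0.03 -0.02 -0.03]
C [ 0.6368 -0.0286] r 0.05 ang 167.6 turned 347.2 Frad -0.7 Ftan(cw) -3.2
5.0 [0.01, -0.0, 0.44]
10.0 [0.05, -0.01, 0.87]
15.0 [0.14, -0.01, 1.3]
20.0 [0.26, -0.01, 1.72]
25.0 [0.42, -0.01, 2.12]
30.0 [0.61, -0.01, 2.51]
35.0 [0.84, -0.01, 2.89]
40.0 [1.1, -0.01, 3.24]
wrist u [-0.208 -0.013] rect [-108.4    0. ] [ 40.  201.1] 89.8 ztop 0.041 zslope [-0.0007  0.04  ]
side u [-0.2133  0.0425] rect [-85.9  -2.1] [ 47.3 259.2] 89.9 ztop 0.0424 zslope [-0.0022  0.0401]
scene u [-0.2129  0.0399] rect [-81.8   0.6] [ 44.3 265.6] 89.9 ztop 0.0422 zslope [0.0071 0.0407]
scene tab []
scene tab_tip [([0.417, -0.42, 0.0064], 0.74), ([0.6844, -0.0398, 0.0121], 0.66)]
wrist tab []
wrist tab_tip []
```

View pics/t14.png

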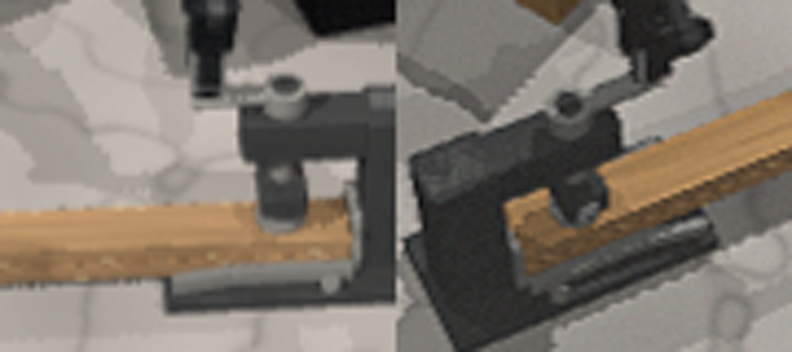

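View pics/w14.png

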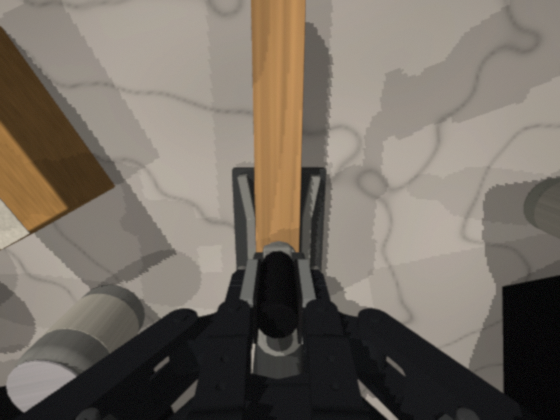

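```bash
cat > proj.py <<'E'
from h import *
import sys
n=sys.argv[1]
cam='scene'
c=eyes.calibration(cam); T=np.linalg.inv(np.array(c['pose']))
CLm=np.array([.6369,-.0285])
def pr(x,y,z):
    q=T@np.r_[CLm+[x*np.cos(CY)-y*np.sin(CY),x*np.sin(CY)+y*np.cos(CY)],z,1]; return q[0]/q[2]*c['fx']+c['cx'],q[1]/q[2]*c['fy']+c['cy']
im=cv2.imread(f'pics/c{n}.png'); u0,v0=235,200; f=9
big=cv2.resize(im[v0:v0+60,u0:u0+60],None,fx=f,fy=f,interpolation=cv2.INTER_NEAREST)
big=np.clip(big.astype(float)*1.8,0,255).astype(np.uint8); mk=big.copy()
for y,col in((.023,(0,0,255)),(.039,(0,255,0))):
    for z in(.055,.065,.075):
        u,v=pr(0,y,z); print(y,z,round(u,1),round(v,1)); cv2.circle(mk,(int((u-u0+.5)*f),int((v-v0+.5)*f)),3,col,-1)
cv2.imwrite(f'pics/p{n}.png',cv2.resize(np.hstack([big,mk]),(800,400)))
E
python3 proj.py 14
```

```text
0.023 0.055 264.4 239.5
0.023 0.065 264.3 237.5
0.023 0.075 264.1 235.4
0.039 0.055 267.0 244.1
0.039 0.065 266.8 242.1
0.039 0.075 266.7 240.0
```

View pics/p14.png

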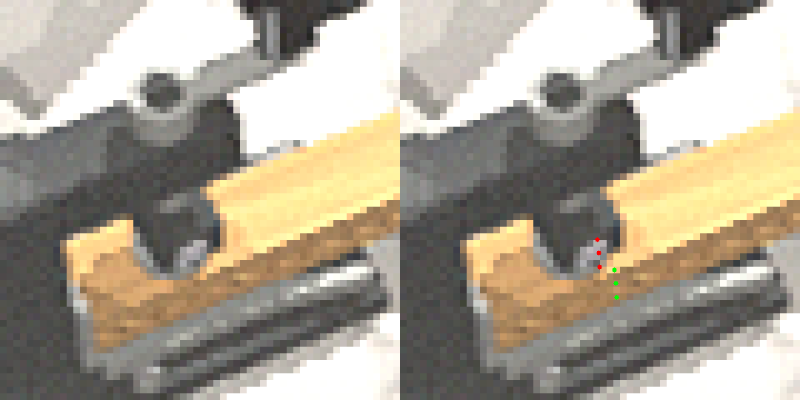

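With the crop brightened and the expected positions drawn in, the tab shows as a bright square at the red "in" marks. At 347° it has not popped. When it comes out it should reach the green marks. Another 20°.

Request:
{"api": "arm_command", "payload": {
  "motion": [
    [[0.01, 0, 0.44], [0, 0, 0]],
    [[0.05, 0, 0.87], [0, 0, 0]],
    [[0.14, 0, 1.3], [0, 0, 0]],
    [[0.26, 0, 1.72], [0, 0, 0]],
    [[0.26, 0, 1.72], [0, 0, 0]]
  ]
}}

```text
clock: 21.57
position: [0.5947, -0.0019, 0.1843]
eef_rot: [-1.564, 0.187, -0.187]
contact_force: [-0.7, -2.1, 7.5]
finger_gap: 0.0169
```

```bash
python3 w.py 5 6; python3 v.py 15 | head -3; python3 proj.py 15 >/dev/null
```

```text
t 21.57 pos [ 0.5947 -0.0019  0.1843] rot [-1.564  0.187 -0.187] F [-0.7 -2.1  7.5] gap 0.0169 j [-0.065  0.279  1.291 -0.002  1.572 -1.397]
centre fit [ 0.6368 -0.0286] res mm [-0.1   0.12  0.08 -0.04  0.12  0.03 -0.01 -0.02 -0.05]
C [ 0.6368 -0.0286] r 0.05 ang 147.6 turned 7.1 Frad -0.6 Ftan(cw) -2.2
5.0 [0.15, -0.0, 0.41]
10.0 [0.35, -0.01, 0.8]
15.0 [0.57, -0.01, 1.17]
20.0 [0.83, -0.01, 1.52]
25.0 [1.12, -0.01, 1.85]
30.0 [1.43, -0.01, 2.15]
wrist u [-0.2054 -0.0147] rect [-1.073e+02 -1.000e-01] [ 40.1 198. ] 89.8 ztop 0.0409 zslope [-0.0004  0.04  ]
side u [-0.2132  0.0426] rect [-85.9  -2. ] [ 48.7 259.3] 89.9 ztop 0.0423 zslope [0.0016 0.0404]
scene u [-0.2133  0.0402] rect [-82.3   2.1] [ 46.7 266.2] 89.4 ztop 0.0423 zslope [0.0059 0.0406]
```

View pics/p15.png

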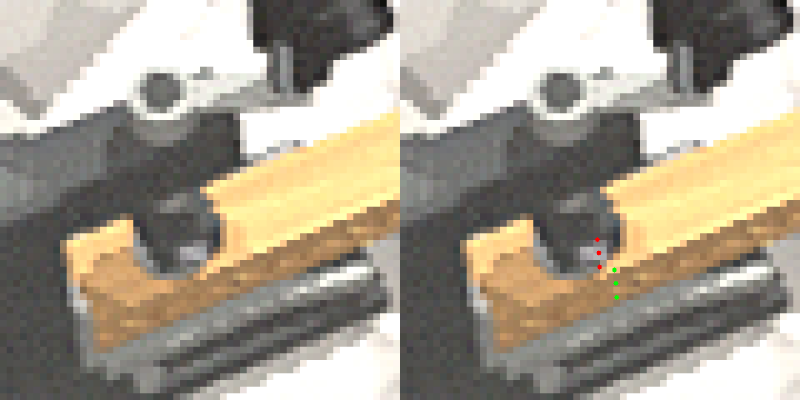

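Still in at 367°. Another 20°.

Request:
{"api": "arm_command", "payload": {
  "motion": [
    [[0.15, 0, 0.41], [0, 0, 0]],
    [[0.35, 0, 0.8], [0, 0, 0]],
    [[0.57, 0, 1.17], [0, 0, 0]],
    [[0.83, 0, 1.52], [0, 0, 0]],
    [[0.83, 0, 1.52], [0, 0, 0]]
  ]
}}

```text
clock: 22.33
position: [0.6062, 0.0109, 0.1843]
eef_rot: [-1.564, 0.188, -0.187]
contact_force: [-1.0, -2.8, 7.9]
finger_gap: 0.0168
```

```bash
python3 w.py 5 6; python3 v.py 16 | head -3; python3 proj.py 16 >/dev/null
```

```text
t 22.33 pos [0.6062 0.0109 0.1843] rot [-1.564  0.188 -0.187] F [-1.  -2.8  7.9] gap 0.0168 j [-0.042  0.312  1.251 -0.002  1.579 -1.375]
centre fit [ 0.6368 -0.0286] res mm [-0.09  0.13  0.09 -0.04  0.12  0.03 -0.01 -0.02 -0.04 -0.04]
C [ 0.6368 -0.0286] r 0.05 ang 127.8 turned 27.0 Frad -1.6 Ftan(cw) -2.5
5.0 [0.28, -0.0, 0.33]
10.0 [0.6, -0.01, 0.63]
15.0 [0.94, -0.01, 0.91]
20.0 [1.3, -0.01, 1.15]
25.0 [1.68, -0.01, 1.36]
30.0 [2.08, -0.01, 1.54]
wrist u [-0.1973 -0.0133] rect [-103.7   -0. ] [ 40.3 189. ] 89.7 ztop 0.0409 zslope [-0.0003  0.04  ]
side u [-0.2128  0.0424] rect [-86.   -2.8] [ 48.9 258.5] 89.6 ztop 0.0424 zslope [0.0004 0.0404]
scene u [-0.2134  0.0406] rect [-81.4   0.8] [ 44.3 266.7] 89.8 ztop 0.0423 zslope [0.0057 0.0406]
```

View pics/p16.png

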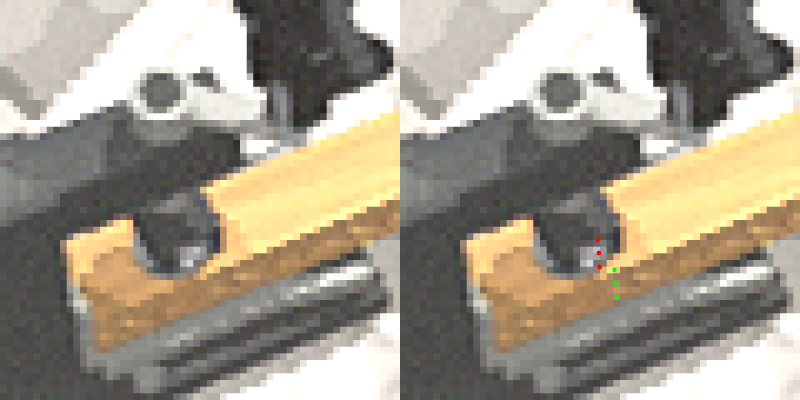

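Still in at 387°. Another 20°.

Request:
{"api": "arm_command", "payload": {
  "motion": [
    [[0.28, 0, 0.33], [0, 0, 0]],
    [[0.6, 0, 0.63], [0, 0, 0]],
    [[0.94, 0, 0.91], [0, 0, 0]],
    [[1.3, 0, 1.15], [0, 0, 0]],
    [[1.3, 0, 1.15], [0, 0, 0]]
  ]
}}

```text
clock: 23.1
position: [0.6215, 0.019, 0.1843]
eef_rot: [-1.564, 0.188, -0.186]
contact_force: [-1.4, -2.7, 7.7]
finger_gap: 0.0166
```

```bash
python3 w.py 5 6; python3 v.py 17 | head -3; python3 proj.py 17 >/dev/null
```

```text
t 23.1 pos [0.6215 0.019  0.1843] rot [-1.564  0.188 -0.186] F [-1.4 -2.7  7.7] gap 0.0166 j [-2.800e-02  3.560e-01  1.197e+00 -1.000e-03  1.590e+00 -1.361e+00]
centre fit [ 0.6368 -0.0286] res mm [-0.09  0.13  0.09 -0.04  0.11  0.03 -0.01 -0.02 -0.04 -0.04 -0.01]
C [ 0.6368 -0.0286] r 0.05 ang 107.9 turned 46.9 Frad -2.1 Ftan(cw) -2.1
5.0 [0.38, -0.0, 0.21]
10.0 [0.78, -0.0, 0.39]
15.0 [1.19, -0.0, 0.53]
20.0 [1.61, -0.0, 0.64]
25.0 [2.05, -0.0, 0.71]
30.0 [2.48, -0.01, 0.74]
wrist u [-0.1846 -0.0143] rect [-98.5  -0.1] [ 40.5 175.2] 89.8 ztop 0.0409 zslope [0.0003 0.04  ]
side u [-0.2131  0.0427] rect [-85.9  -2.5] [ 49.2 258.9] 89.2 ztop 0.0423 zslope [-0.0005  0.0402]
scene u [-0.2127  0.0399] rect [-80.8   0.2] [265.6  44. ] 0.6 ztop 0.0426 zslope [0.0059 0.0408]
```

View pics/p17.png

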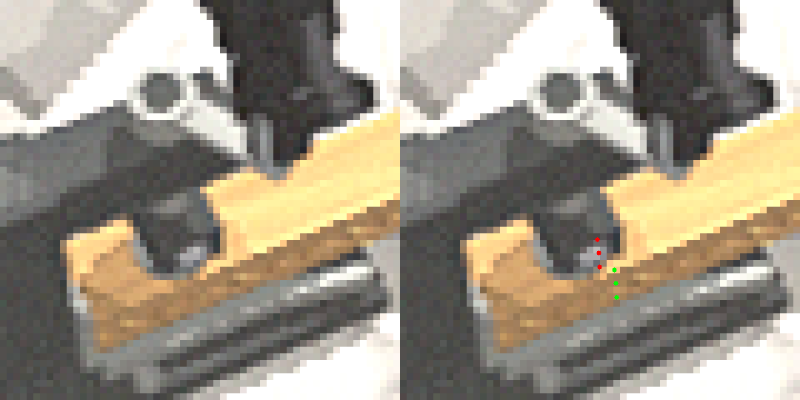

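Still in at 407°. Next 15°.

Request:
{"api": "arm_command", "payload": {
  "motion": [
    [[0.38, 0, 0.21], [0, 0, 0]],
    [[0.78, 0, 0.39], [0, 0, 0]],
    [[1.19, 0, 0.53], [0, 0, 0]],
    [[1.19, 0, 0.53], [0, 0, 0]]
  ]
}}

```text
clock: 23.78
position: [0.6342, 0.0213, 0.1843]
eef_rot: [-1.564, 0.188, -0.186]
contact_force: [-3.1, -2.9, 7.8]
finger_gap: 0.0172
```

```bash
python3 w.py 5 6; python3 v.py 18 | head -3; python3 proj.py 18 >/dev/null
```

```text
t 23.78 pos [0.6342 0.0213 0.1843] rot [-1.564  0.188 -0.186] F [-3.1 -2.9  7.8] gap 0.0172 j [-2.400e-02  3.930e-01  1.151e+00 -1.000e-03  1.599e+00 -1.357e+00]
centre fit [ 0.6368 -0.0286] res mm [-0.09  0.13  0.09 -0.04  0.11  0.03 -0.01 -0.02 -0.04 -0.04 -0.01 -0.01]
C [ 0.6368 -0.0286] r 0.05 ang 93.1 turned 61.7 Frad -2.7 Ftan(cw) -3.3
5.0 [0.42, -0.01, 0.11]
10.0 [0.85, -0.01, 0.18]
15.0 [1.29, -0.01, 0.21]
20.0 [1.72, -0.01, 0.2]
25.0 [2.16, -0.01, 0.16]
30.0 [2.59, -0.01, 0.08]
wrist u [-0.1729 -0.0119] rect [-70.6  -0.2] [ 40.4 206.1] 89.7 ztop 0.0409 zslope [0.0001 0.0399]
side u [-0.213   0.0421] rect [-85.5  -2.5] [ 49.1 259.3] 88.4 ztop 0.0423 zslope [-0.0002  0.0403]
scene u [-0.2131  0.0403] rect [-82.    0.8] [ 42.8 265.9] 89.9 ztop 0.0424 zslope [0.0051 0.0406]
```

View pics/p18.png

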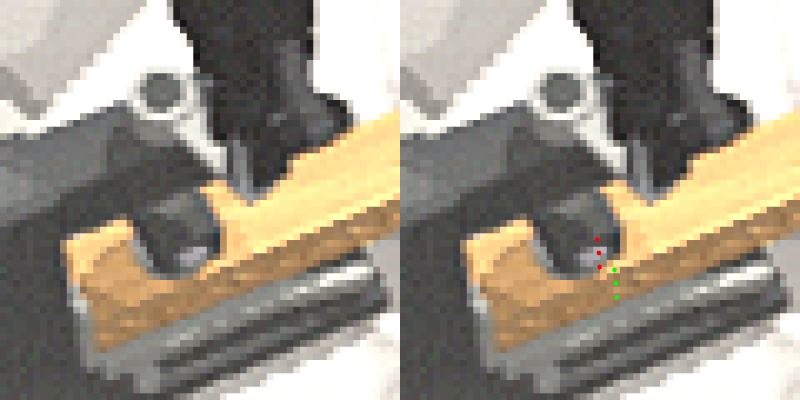

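View pics/w18.png

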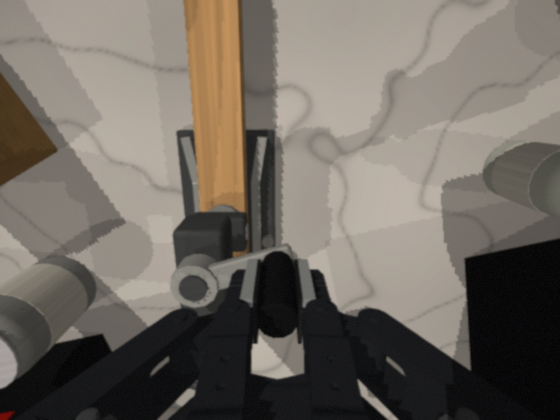

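Still in at 422°, and the view stays clear. Next 15°.

Request:
{"api": "arm_command", "payload": {
  "motion": [
    [[0.42, 0, 0.11], [0, 0, 0]],
    [[0.85, 0, 0.18], [0, 0, 0]],
    [[1.29, 0, 0.21], [0, 0, 0]],
    [[1.29, 0, 0.21], [0, 0, 0]]
  ]
}}

```text
clock: 24.47
position: [0.6471, 0.0204, 0.1843]
eef_rot: [-1.564, 0.189, -0.185]
contact_force: [-3.8, -1.2, 8.6]
finger_gap: 0.0168
```

```bash
python3 w.py 5 6; python3 v.py 19 | head -3; python3 proj.py 19 >/dev/null
```

```text
t 24.47 pos [0.6471 0.0204 0.1843] rot [-1.564  0.189 -0.185] F [-3.8 -1.2  8.6] gap 0.0168 j [-2.500e-02  4.300e-01  1.104e+00 -1.000e-03  1.610e+00 -1.358e+00]
centre fit [ 0.6368 -0.0286] res mm [-0.09  0.13  0.08 -0.04  0.12  0.03 -0.   -0.02 -0.04 -0.05 -0.02 -0.01
  0.04]
C [ 0.6368 -0.0286] r 0.05 ang 78.2 turned 76.5 Frad -2.0 Ftan(cw) -3.4
5.0 [0.44, -0.0, -0.01]
10.0 [0.87, -0.0, -0.05]
15.0 [1.3, -0.01, -0.13]
20.0 [1.72, -0.01, -0.25]
25.0 [2.13, -0.01, -0.4]
30.0 [2.52, -0.01, -0.59]
wrist u [-0.1603  0.0315] rect [-62.9  -0.2] [ 40.4 196.1] 89.7 ztop 0.0409 zslope [0.0012 0.04  ]
side u [-0.2131  0.0427] rect [-86.3  -2. ] [258.7  47.2] 0.3 ztop 0.0424 zslope [0.001  0.0403]
scene u [-0.2131  0.0405] rect [-81.    2.1] [267.   44.1] 0.2 ztop 0.0425 zslope [0.0069 0.0409]
```

View pics/p19.png

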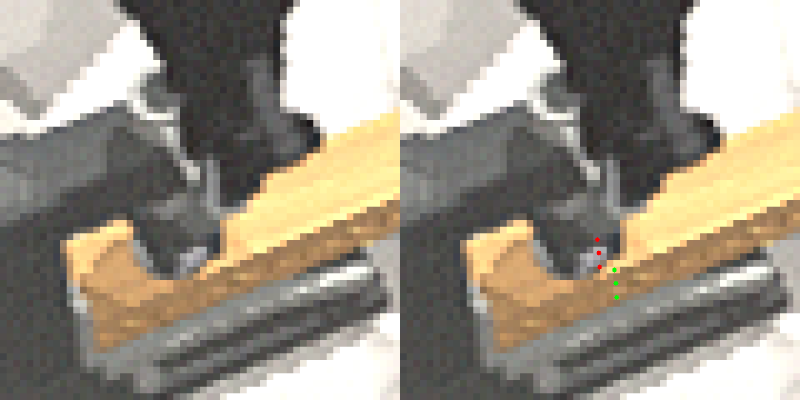

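At 436° the tab looks the same, or perhaps just starting. Next 12°.

Request:
{"api": "arm_command", "payload": {
  "motion": [
    [[0.44, 0, -0.01], [0, 0, 0]],
    [[0.87, 0, -0.05], [0, 0, 0]],
    [[1.04, 0, -0.08], [0, 0, 0]],
    [[1.04, 0, -0.08], [0, 0, 0]]
  ]
}}

```text
clock: 25.15
position: [0.6566, 0.0174, 0.1843]
eef_rot: [-1.563, 0.189, -0.185]
contact_force: [-5.4, -0.4, 8.1]
finger_gap: 0.0169
```

```bash
python3 w.py 5 6; python3 v.py 20 | head -3; python3 proj.py 20 >/dev/null
```

```text
t 25.15 pos [0.6566 0.0174 0.1843] rot [-1.563  0.189 -0.185] F [-5.4 -0.4  8.1] gap 0.0169 j [-0.03   0.458  1.067 -0.     1.619 -1.362]
centre fit [ 0.6369 -0.0286] res mm [-0.09  0.12  0.08 -0.05  0.13  0.04  0.   -0.01 -0.04 -0.05 -0.02 -0.02
  0.03  0.04]
C [ 0.6369 -0.0286] r 0.05 ang 66.7 turned 88.0 Frad -2.5 Ftan(cw) -4.8
5.0 [0.43, -0.0, -0.1]
10.0 [0.84, -0.01, -0.22]
15.0 [1.25, -0.01, -0.39]
20.0 [1.63, -0.01, -0.59]
25.0 [2.0, -0.01, -0.82]
30.0 [2.35, -0.01, -1.08]
wrist u [-0.1504  0.0335] rect [-56.7  -0.1] [ 40.3 189. ] 89.7 ztop 0.0409 zslope [0.0007 0.04  ]
side u [-0.2131  0.0425] rect [-86.1  -2.3] [ 49.5 258.7] 89.8 ztop 0.0425 zslope [-0.0008  0.0403]
scene u [-0.2126  0.0402] rect [-81.6   0.6] [266.1  43.4] 0.1 ztop 0.0425 zslope [0.0051 0.0406]
```

View pics/p20.png

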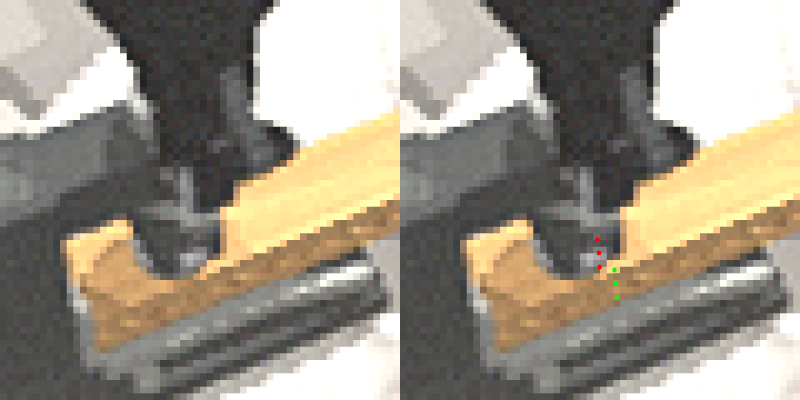

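View pics/w20.png

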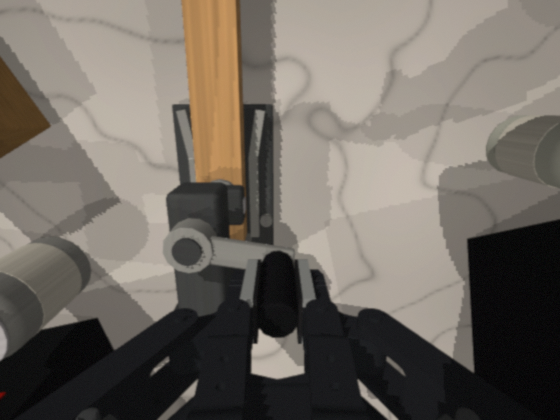

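Still in at 448°, and the tangential resistance is rising (4.8 N). Next 12°.

Request:
{"api": "arm_command", "payload": {
  "motion": [
    [[0.43, 0, -0.1], [0, 0, 0]],
    [[0.84, 0, -0.22], [0, 0, 0]],
    [[1.0, 0, -0.28], [0, 0, 0]],
    [[1.0, 0, -0.28], [0, 0, 0]]
  ]
}}

```text
clock: 25.83
position: [0.6656, 0.0125, 0.1843]
eef_rot: [-1.563, 0.189, -0.184]
contact_force: [-6.1, -0.8, 9.0]
finger_gap: 0.0167
```

```bash
python3 w.py 5 6; python3 v.py 21 | head -3; python3 proj.py 21 >/dev/null; python3 -c "
import cv2;im=cv2.imread('pics/w21.png')[60:320,120:400];cv2.imwrite('pics/w21c.png',cv2.convertScaleAbs(cv2.resize(im,None,fx=2.2,fy=2.2),alpha=1.6))"
```

```text
t 25.83 pos [0.6656 0.0125 0.1843] rot [-1.563  0.189 -0.184] F [-6.1 -0.8  9. ] gap 0.0167 j [-0.037  0.484  1.033 -0.     1.628 -1.37 ]
centre fit [ 0.6369 -0.0286] res mm [-0.09  0.12  0.07 -0.05  0.14  0.05  0.01 -0.01 -0.04 -0.05 -0.03 -0.03
  0.02  0.03  0.08]
C [ 0.6369 -0.0286] r 0.0501 ang 55.0 turned 99.7 Frad -4.2 Ftan(cw) -4.5
5.0 [0.4, -0.0, -0.18]
10.0 [0.78, -0.01, -0.39]
15.0 [1.14, -0.01, -0.64]
20.0 [1.48, -0.01, -0.91]
25.0 [1.79, -0.01, -1.21]
30.0 [2.08, -0.01, -1.54]
wrist u [-0.1407  0.0363] rect [-50.3  -0.2] [ 40.5 183.9] 89.7 ztop 0.0409 zslope [0.0025 0.0402]
side u [-0.213   0.0423] rect [-86.2  -3.2] [ 50.2 258.3] 89.5 ztop 0.0424 zslope [0.001  0.0404]
scene u [-0.2134  0.0401] rect [-81.6   4.7] [265.7  51.2] 0.4 ztop 0.0422 zslope [0.0053 0.0404]
```

View pics/p21.png

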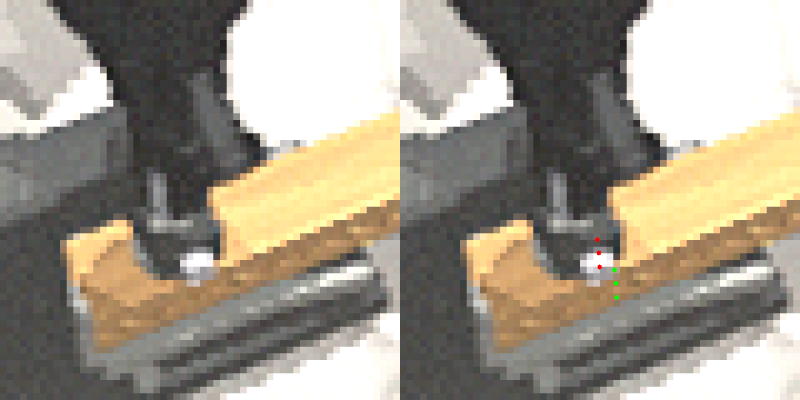

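View pics/w21c.png

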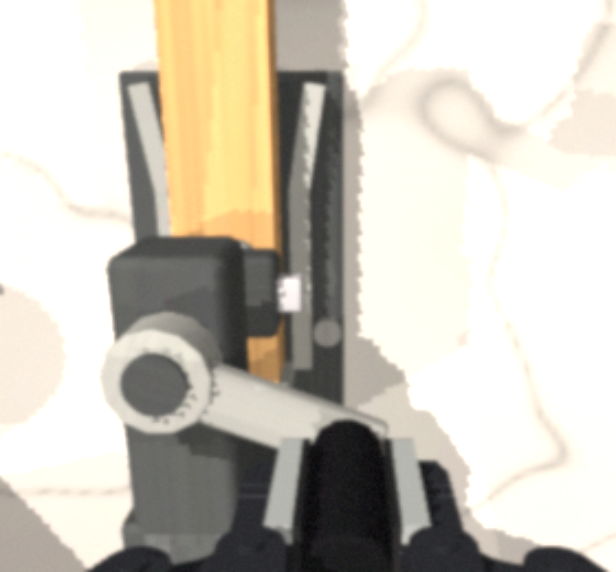

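The tab is popping. In the wrist crop it's a bright slug at x 277–300, about 7 mm out, at 460°. Next 10°.

Request:
{"api": "arm_command", "payload": {
  "motion": [
    [[0.4, 0, -0.18], [0, 0, 0]],
    [[0.78, 0, -0.39], [0, 0, 0]],
    [[0.78, 0, -0.39], [0, 0, 0]]
  ]
}}

```text
clock: 26.43
position: [0.6723, 0.0069, 0.1843]
eef_rot: [-1.563, 0.189, -0.184]
contact_force: [-7.1, -0.3, 9.5]
finger_gap: 0.0169
```

```bash
python3 w.py 4 6; python3 v.py 22 ; python3 proj.py 22 >/dev/null; python3 -c "
import cv2;im=cv2.imread('pics/w22.png')[60:320,120:400];cv2.imwrite('pics/w22c.png',cv2.convertScaleAbs(cv2.resize(im,None,fx=2.2,fy=2.2),alpha=1.6))"
```

```text
t 26.43 pos [0.6723 0.0069 0.1843] rot [-1.563  0.189 -0.184] F [-7.1 -0.3  9.5] gap 0.0169 j [-0.045  0.504  1.006  0.     1.635 -1.378]
centre fit [ 0.6369 -0.0286] res mm [-0.08  0.12  0.05 -0.06  0.15  0.07  0.02  0.   -0.03 -0.05 -0.03 -0.04
  0.    0.01  0.07  0.11]
C [ 0.6369 -0.0286] r 0.0501 ang 45.0 turned 109.7 Frad -5.2 Ftan(cw) -4.8
4.0 [0.29, -0.0, -0.2]
8.0 [0.56, -0.0, -0.41]
12.0 [0.82, -0.01, -0.64]
16.0 [1.07, -0.01, -0.89]
20.0 [1.3, -0.01, -1.16]
24.0 [1.51, -0.01, -1.44]
wrist u [-0.1329  0.0375] rect [-45.8  -0.3] [ 40.4 175.3] 89.6 ztop 0.0409 zslope [0.0083 0.0408]
side u [-0.2132  0.0427] rect [-85.9  -2.5] [259.3  48.6] 0.2 ztop 0.0423 zslope [-0.0003  0.0403]
scene u [-0.2132  0.0406] rect [-82.1   1.8] [266.3  45.6] 0.0 ztop 0.0424 zslope [0.0071 0.0407]
scene tab []
scene tab_tip [([0.648, 0.0078, 0.0568], 0.41)]
wrist tab [([0.6443, -0.0026, 0.0619], 0.75)]
wrist tab_tip [([0.6458, 0.0114, 0.0588], 0.84)]
```

View pics/w22c.png

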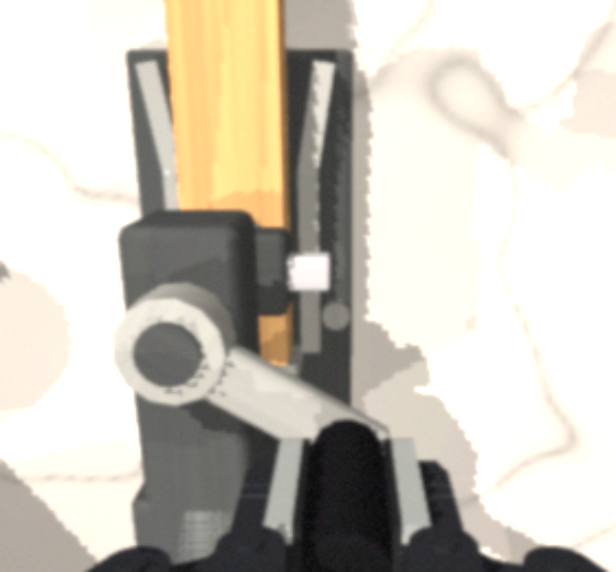

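View pics/p22.png

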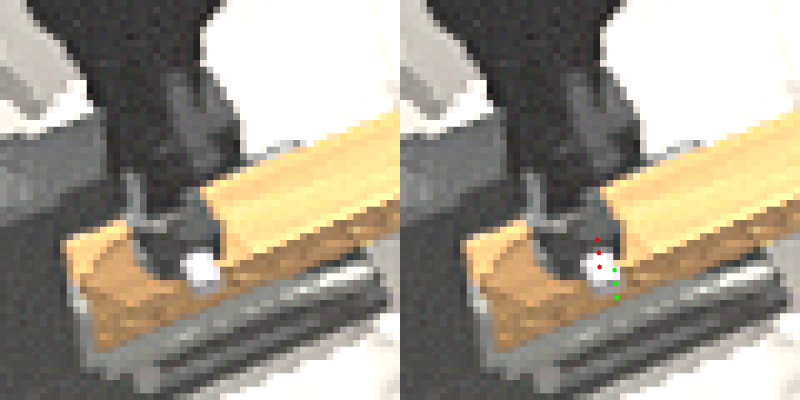

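The slug is now about 12.5 mm long (41 px against a 39 px width of 12 mm). Another 8° should bring it fully out, well within the 18° harmless margin.

Request:
{"api": "arm_command", "payload": {
  "motion": [
    [[0.29, 0, -0.2], [0, 0, 0]],
    [[0.56, 0, -0.41], [0, 0, 0]],
    [[0.56, 0, -0.41], [0, 0, 0]],
    [[0.56, 0, -0.41], [0, 0, 0]]
  ]
}}

```text
clock: 27.12
position: [0.6766, 0.0019, 0.1842]
eef_rot: [-1.563, 0.189, -0.184]
contact_force: [-6.9, 0.0, 8.5]
finger_gap: 0.0168
```

```bash
python3 w.py 4 3; python3 v.py 23 ; python3 proj.py 23 >/dev/null; python3 -c "
import cv2;im=cv2.imread('pics/w23.png')[60:320,120:400];cv2.imwrite('pics/w23c.png',cv2.convertScaleAbs(cv2.resize(im,None,fx=2.2,fy=2.2),alpha=1.6))"
```

```text
t 27.12 pos [0.6766 0.0019 0.1842] rot [-1.563  0.189 -0.184] F [-6.9  0.   8.5] gap 0.0168 j [-0.052  0.517  0.989  0.     1.639 -1.385]
centre fit [ 0.6369 -0.0286] res mm [-0.07  0.12  0.04 -0.07  0.17  0.08  0.04  0.01 -0.03 -0.05 -0.04 -0.04
 -0.    0.    0.06  0.1   0.11]
C [ 0.6369 -0.0286] r 0.0501 ang 37.5 turned 117.2 Frad -5.4 Ftan(cw) -4.2
4.0 [0.26, -0.01, -0.24]
8.0 [0.5, -0.01, -0.48]
12.0 [0.73, -0.01, -0.75]
wrist u [-0.1274  0.0381] rect [-42.9  -0.2] [ 40.3 170.5] 89.7 ztop 0.041 zslope [0.0036 0.0404]
side u [-0.2128  0.0424] rect [-86.1  -3.1] [259.   50.1] 0.4 ztop 0.0423 zslope [0.0005 0.0402]
scene u [-0.2132  0.0405] rect [-81.8   1.1] [ 45.3 266.3] 89.8 ztop 0.0425 zslope [0.006  0.0407]
scene tab []
scene tab_tip [([0.6476, 0.0099, 0.0564], 0.61)]
wrist tab [([0.6448, 0.0009, 0.0625], 0.55)]
wrist tab_tip [([0.6454, 0.014, 0.0565], 0.78)]
```

View pics/w23c.png

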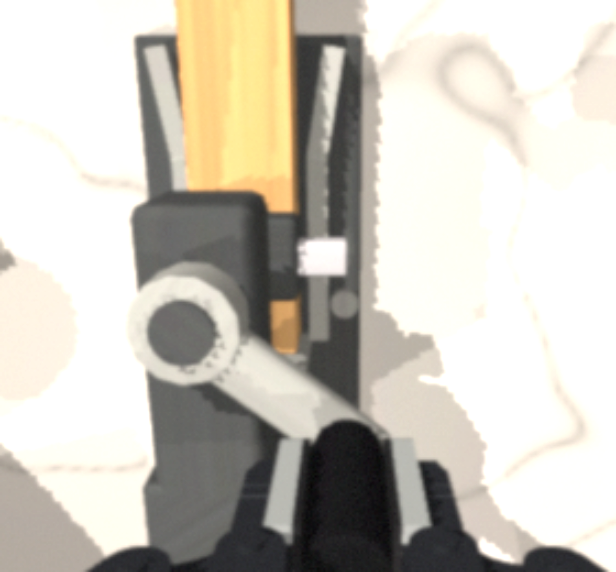

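View pics/p23.png

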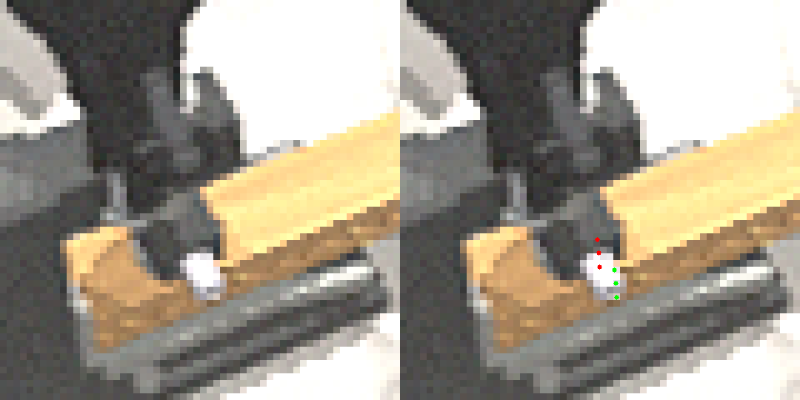

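The slug is now 49 px against 38 px, about 15.5 mm, and growing more slowly, so it's at or near its stop. One small 4° confirmation step.

Request:
{"api": "arm_command", "payload": {
  "motion": [
    [[0.13, 0, -0.12], [0, 0, 0]],
    [[0.26, 0, -0.24], [0, 0, 0]],
    [[0.26, 0, -0.24], [0, 0, 0]]
  ]
}}

```text
clock: 27.72
position: [0.6785, -0.0006, 0.1842]
eef_rot: [-1.562, 0.189, -0.183]
contact_force: [-7.0, 2.7, 10.0]
finger_gap: 0.017
```

```bash
python3 w.py 4 1; python3 v.py 24 ; python3 proj.py 24 >/dev/null
python3 - <<'E'
import cv2,numpy as np
for n in(22,23,24):
    im=cv2.imread(f'pics/w{n}.png').astype(int)[150:200,240:300]; m=(im.min(2)>150)
    k,l,s,c=cv2.connectedComponentsWithStats(m.astype(np.uint8)); print(n,s[1:].tolist())
im=cv2.imread('pics/w24.png')[60:320,120:400];cv2.imwrite('pics/w24c.png',cv2.convertScaleAbs(cv2.resize(im,None,fx=2.2,fy=2.2),alpha=1.6))
E
```

```text
t 27.72 pos [ 6.785e-01 -6.000e-04  1.842e-01] rot [-1.562  0.189 -0.183] F [-7.   2.7 10. ] gap 0.017 j [-5.600e-02  5.220e-01  9.810e-01  1.000e-03  1.642e+00 -1.389e+00]
centre fit [ 0.6369 -0.0286] res mm [-0.07  0.12  0.03 -0.08  0.18  0.09  0.05  0.02 -0.02 -0.05 -0.04 -0.05
 -0.01 -0.01  0.05  0.09  0.09  0.1 ]
C [ 0.6369 -0.0286] r 0.0501 ang 33.9 turned 120.8 Frad -4.3 Ftan(cw) -6.2
4.0 [0.24, -0.01, -0.25]
wrist u [-0.1252  0.0378] rect [-42.1  -0.4] [ 40.3 168.2] 89.7 ztop 0.041 zslope [0.0049 0.0405]
side u [-0.2129  0.0426] rect [-85.7  -3.4] [ 49.  259.5] 89.8 ztop 0.0423 zslope [-0.      0.0402]
scene u [-0.2135  0.0402] rect [-81.9   1.3] [ 44.9 266.8] 89.7 ztop 0.0424 zslope [0.0042 0.0404]
scene tab []
scene tab_tip [([0.6367, -0.0275, -0.0009], 0.47), ([0.6449, 0.0089, 0.0534], 0.39)]
wrist tab [([0.644, -0.0041, 0.0621], 0.93), ([0.6771, 0.0044, 0.1949], 0.47)]
wrist tab_tip [([0.6413, 0.0119, 0.0572], 0.84)]
22 [[48, 0, 12, 50, 565], [13, 27, 15, 13, 180]]
23 [[51, 0, 9, 50, 380], [18, 20, 18, 14, 218]]
24 [[53, 0, 7, 50, 278], [20, 17, 19, 14, 234]]
```

View pics/w24c.png

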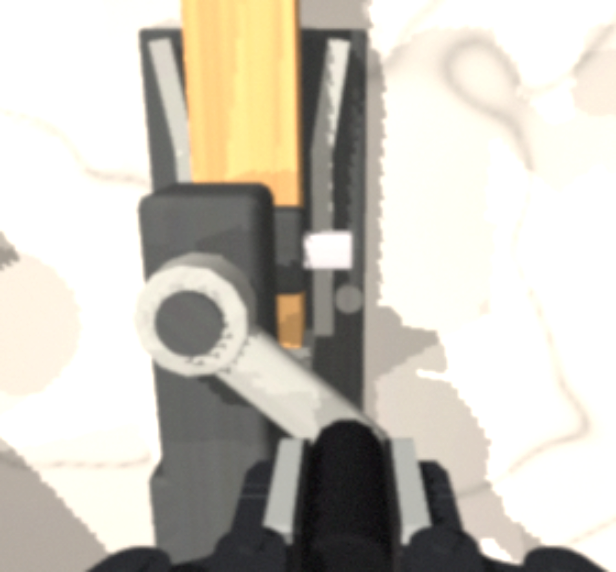

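The slug length hasn't changed (48–49 px), so the tab is at its stop. Stopping here. I'll let go and lift clear.

Request:
{"api": "arm_command", "payload": {
  "motion": [
    [[0, 0, 0], [0, 0, 0]],
    [[0, 0, 0], [0, 0, 0]],
    [[0, 0, 0], [0, 0, 0]],
    [[0, 0, 0], [0, 0, 0]],
    [[0, 0, 0], [0, 0, 0]],
    [[0, 0, 0], [0, 0, 0]],
    [[0, 0, 0], [0, 0, 0]],
    [[0, 0, 0], [0, 0, 0]],
    [[0, 0, 0], [0, 0, 0]]
  ],
  "claw": 0
}}

```text
clock: 28.82
position: [0.6794, -0.0013, 0.1838]
eef_rot: [-1.563, 0.187, -0.187]
contact_force: [-0.3, -0.2, 0.3]
finger_gap: 0.0851
```

Request:
{"api": "arm_command", "payload": {
  "motion": [
    [[0, -2, 0], [0, 0, 0]],
    [[0, -5, 0], [0, 0, 0]],
    [[0, -8, 0], [0, 0, 0]],
    [[0, -11, 0], [0, 0, 0]],
    [[-4, -12, 0], [0, 0, 0]],
    [[-8, -12, 0], [0, 0, 0]],
    [[-11, -12, 0], [0, 0, 0]],
    [[-11, -12, 0], [0, 0, 0]],
    [[-11, -12, 0], [0, 0, 0]]
  ]
}}

```text
clock: 29.57
position: [0.5715, 0.025, 0.3045]
eef_rot: [-1.563, 0.185, -0.187]
contact_force: [0.4, -0.5, 0.4]
finger_gap: 0.0854
```

```bash
python3 v.py 25; python3 proj.py 25 >/dev/null
python3 - <<'E'
from h import *
st()
for cam in('scene','side'):
    for n in ['carton','glue','tin','jar','tape','driver','offcut']:
        print(cam,n,[(np.round(r['position'],3).tolist(),round(r['p'],2)) for r in eyes.tip_of(cam,n)[:1]])
E
```

```text
wrist u [-0.2152  0.0313] rect [-86.7   0. ] [ 40.1 258. ] 89.7 ztop 0.0406 zslope [-0.0006  0.0395]
side u [-0.2129  0.0428] rect [-85.6  -2.5] [ 47.7 259.7] 90.0 ztop 0.0421 zslope [0.0015 0.0404]
scene u [-0.2136  0.0406] rect [-82.    0.6] [ 43.  266.1] 89.9 ztop 0.0423 zslope [0.0053 0.0404]
scene tab []
scene tab_tip [([0.6437, 0.0093, 0.0589], 0.55)]
wrist tab [([0.6427, 0.0018, 0.0628], 0.49), ([0.6476, 0.2372, 0.0856], 0.26)]
wrist tab_tip [([0.6476, 0.0136, 0.0607], 0.53)]
t 29.92 pos [0.5731 0.0244 0.3035] rot [-1.563  0.187 -0.187] F [-0.5  0.6  0.2] gap 0.0854 j [-0.022  0.185  1.164  0.     1.793 -1.354]
scene carton [([0.477, -0.252, -0.001], 0.79)]
scene glue [([0.662, 0.245, 0.002], 0.67)]
scene tin [([0.677, -0.235, -0.001], 0.67)]
scene jar [([0.638, -0.032, 0.132], 0.66)]
scene tape [([0.601, -0.4, -0.003], 0.63)]
scene driver [([0.418, -0.424, 0.006], 0.55)]
scene offcut [([0.436, 0.415, 0.0], 0.66)]
side carton [([0.481, -0.248, 0.002], 0.65)]
side glue [([0.418, -0.423, -0.001], 0.58)]
side tin [([0.677, -0.237, -0.002], 0.88)]
side jar [([0.572, 0.382, -0.001], 0.8)]
side tape [([0.604, -0.398, 0.001], 0.68)]
side driver [([0.422, -0.424, -0.002], 0.58)]
side offcut [([0.433, 0.416, -0.001], 0.83)]
```

View pics/p25.png

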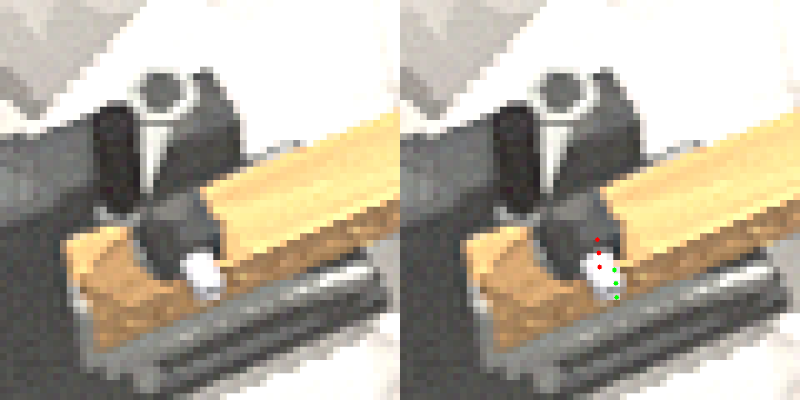

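View pics/w25.png

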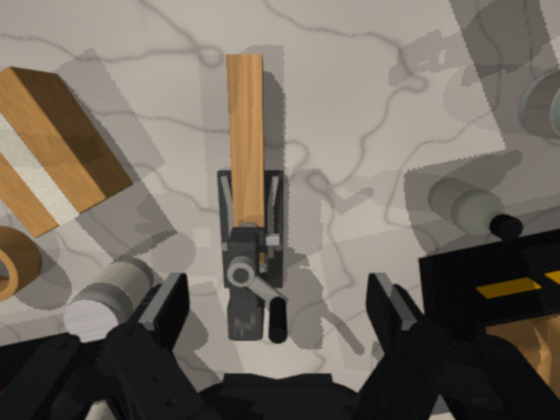

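View pics/s25.png

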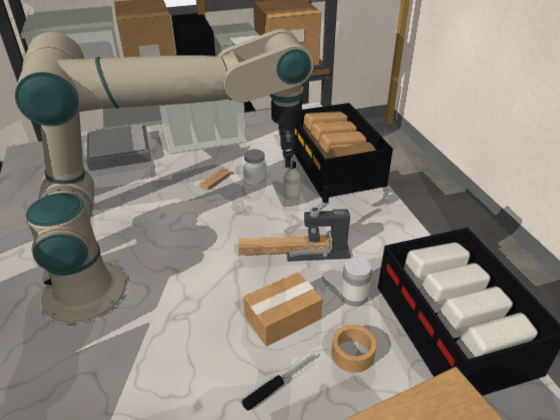

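The batten is flat and straight with its centre at about -86 mm. The tab is fully out, at crop (205,280) on the green marks. The bystanders haven't moved and the gripper is clear, so I'm handing the job in.

```bash
python3 -c "
from bench import ticket
print(ticket.job_done())"
```

```text
the job is handed in; nothing more can be done
None
```

The batten is clamped in the channel with the force tab fully out, and I handed the job in at about 30 s; no verdict is reported.

- **Batten:** I slid it under the foot and against the stop plate with about 9 N. When released it tipped about 0.08 rad, because its centre of mass overhangs the base plate. The foot pressed it level again as the crank was wound.
- **Crank:** I wound it clockwise about 481° (1.34 turns). The tab started to show at about 460°. I stopped when a last 4° step left its visible length unchanged, at about 16 mm. I then let go and lifted clear.
- **Last checks:** The batten is flat and straight. Its centre reads -85.6 and -86.7 mm in the side and wrist views, where -85 is fully home. The scene camera read -82.0, but its outline was too long (266 mm), so I gave it less weight. The gripper is open and clear of everything, with no contact force.
- **Bystanders:** All seven agree with their first positions within the networks' few-millimetre accuracy. Two detections were plainly false: the scene camera placed the jar on the clamp's head, and the side camera placed the glue bottle at the screwdriver. The other camera found each of them in its original place.
- **Not measured:** I had no direct reading of the foot force. I judged it only from the tab and the crank resistance.

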